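# Set the sliding height gauge to its two index clips and hold it

## Robot

A 6-joint arm with a two-finger parallel gripper is mounted at the origin on a cart in front of the work surface, level with it; the furniture and walls round the work are solid. World frame = base frame: x ahead of the robot, y to its left, z up, the work surface at z = 0. Lengths are in m, angles in rad, forces in N, time in s.
With the tool pointing down it reaches from about 0.275 to 0.725 m from the base axis. Payload 15.9 kg.
Tool frame: the origin (TCP) lies at the very end of the fingers, on their centre line; the grasp point (between the pads) lies manip.pinch_z behind it (manip.pinch_z is the distance from the TCP to the grasp point, in m); z points along the fingers, y is the direction in which the jaws open and shut (so a half turn about z gives the same grasp; the last joint's range is limited). The gripper opens to 85 mm and grips with 20 to 120 N. Pads are 22 mm wide; open, the fingers measure 114 mm over their backs; the gripper's body (76 mm by 85 mm) begins 54 mm behind the grasp point. The pads swing forward as they close: fully open they stand 13 mm farther back than shut.
Start: joints at [-1.169, 0.213, -0.034, 1.323, 0, 1.571], TCP at [0.196, -0.46, 0.231] pointing down, gripper open.
Joint ranges: [-2.98, 2.98], [-0.74, 1.72], [-1.14, 1.35], [-2.1, 2.04], [-1.57, 1.44], [-3.14, 3.14]. Speed limits (rad/s): [1.89, 1.89, 2.39, 2.57, 3.14, 3.14].

## Interface

Orientations are given as a unit quaternion [x, y, z, w].
In Python, from station import manip, imaging gives the robot as it stands.
- The arm moves only by the tool step_arm, never from a script. Its argument "increments" is a list of rows, each an object with "slide": the shift along the tool's x, y, z each as a share of 0.5 m, from -1 to 1, a list of three; "delta_rot": the turn, a rotation vector about the tool's x, y, z each as a share of 0.5 rad, from -1 to 1, a list of three. A call has 1 to 5 rows; each row shifts and turns the commanded pose from where the row before left it, along the tool's axes as they then stand; what a row does not reach is not made up. A row lasts 1/10 s, in which the tool goes at most 50 mm and 8.59 degrees, less where a joint would pass 70% of its speed; a pose out of reach is approached as far as the arm can. A call with a number of a shift or a turn outside -1 to 1 is refused whole. A call with a gripper value outside its range is refused whole. "jaw" is the opening, from 0 (shut) to 1 (fully open), set as the call begins (left out, the last holds). The fingers move at their own pace and stop on an object; the grip force is fixed at half the most. Time passes only in rows, so rows that do not move let the fingers close. It gives the time, the measured TCP pose, the force and the opening at its end, in the units of the state.
- manip.state(): the state, without advancing time (a new reading comes with each control period).
- imaging.grab_frame(name): name is "side" or "top" or "wrist"; returns a dict with "color" (480x640x3 uint8, red, green, blue), "K" (3x3 intrinsics, pixels), "origin" and "orientation" of the camera in the world; the wrist camera has in their place "tool_from_camera" (4x4, takes a point from camera to tool coordinates, whose origin is the TCP and whose axes are the flange's). Camera axes: x right, y up, looking along -z (the intrinsics and any distortion apply to the point x, -y, -z); pixel columns grow to the right and rows downward; lengths in m; the calibration is good to about 2 mm. A picture is of the moment at which its call begins: read the wrist's pose just before it. There is no depth.
- manip.finish_job(): hands the job in, once; it reports no verdict.
The state is a dict: "t": time; "joint_positions": joint angles; "dq": joint speeds; "effort": joint torques, N m; "eef_pos": TCP position; "eef_rot": TCP orientation; "force": force on the tool from outside, world axes, zero at the start; "ft_torque": the same for the moment, N m; "gripper_width": opening from 0.0 (shut) to 1.0 (fully open).
Only numpy, scipy, OpenCV 4.12 (cv2) and the standard library are available. Lean on these libraries where they do the work, as an engineer would, in place of code of your own. Each camera call takes 0.05 s, during which the arm holds its last target.

## Task

Set up the height gauge on the bench: swing its clamp lever open, slide the carriage along the rail until its pointer lines up with the index clip on the rail's front scale, and swing the lever fully back to clamp it. Then squeeze the lock button on the side of the gauge post's head, raise the post until its pointer is level with the index clip on the upright rule, and finish while still holding it there with the button squeezed, because the post drops if let go. Do not shift the clips or disturb the loose fittings standing behind the gauge.

Things in the scene. Friction and masses are not known exactly. Their poses are not given: they have to be found in the camera images.
- stop_rail: Fixed dark steel base plate on the bench, 180 x 320 x 12 mm, with a steel rail bar along it and a light scale strip along its front edge. Origin: centre of its underside on the bench. Its x axis points to the rear (away from the robot), its y axis runs along the rail to the robot's left, z up. All directions below are in these axes; everything on the base keeps them.
- carriage (a joint): Position of the grey carriage along the rail, m, 0 to 0.132, growing towards +y (the robot's left). It carries fin, lever, post and upright rule. Plate 148 (x) x 140 (y) mm, its top 48 mm above the bench. Clamped, it resists a side push of more than 20 N; unclamped it slides with about 6 N and stays where left.
- rail_clip (a joint): Position of the index clip on the rail's front scale, m, on the same scale as joint carriage: when the two are equal the carriage pointer is in line with the clip. Stiff; leave it alone.
- carriage_mark (a point): Tip of the small steel pointer low on the middle of the carriage's front, 19.5 mm above the bench.
- rail_clip_mark (a point): Tip of the steel index clip (dark saddle 10 mm wide along y, pointed at its middle, its screw head 29 mm above the bench) that sits on the front scale; the carriage pointer must come level with it along y. 2 mm in front of the carriage pointer's path.
- fin_grip (a point): Upright steel fin for pulling the carriage, at its front left, 22 (x) x 12 (y) mm, its top 92 mm above the bench, free from 52 mm up. This point: its centre, 78 mm above the bench.
- clamp_lever (a joint): Angle of the clamp lever, rad: 0 = fully clamped (lever points to -y), 1.2 = fully open (swung towards -x, to the robot, clockwise seen from above). The carriage is gripped below about 0.55. It stays where left; swinging it takes 2 to 5 N at the knob.
- lever_pivot (a point): The lever's vertical hinge axis, at the carriage's front right, given 78 mm above the bench.
- lever_knob (a point): Upright round black knob, 16 mm in diameter, 55 mm from the hinge axis at the lever's end, its top 92 mm above the bench, free for the fingers from 62 mm up (the lever arm lies below, 52 to 60 mm). This point: on its axis, 78 mm above the bench.
- gauge_post (a joint): How far the telescoping gauge post is raised, m, 0 (down, locked) to 0.066. Moves straight up; weighs 0.3 to 0.45 kg and slides back down when let go. Locked at 0 until the button is squeezed in by more than 3 mm; squeeze it fully.
- height_clip (a joint): Height of the index clip on the upright rule, m, on the same scale as joint gauge_post: when the two are equal the post's pointer is level with the clip. Stiff; leave it alone.
- head_grip (a point): Centre of the dark steel head on top of the post: block 30 x 30 x 38 mm (z), at rest from 88 to 126 mm above the bench. Its lock button is in the +y side, so it is pinched between fingers closing along y: 38 mm over head and button, 33 mm with the button in.
- lock_button (a joint): How far the lock button is squeezed in, m, 0 to 0.005 (fully in, about 6 N). Sprung; it comes back when let go.
- button_face (a point): Middle of the outer face of the round black lock button, 18 mm in diameter, on the +y side of the head at the head's mid height; it is pressed towards -y.
- height_clip_mark (a point): Index clip on the upright rule: tip of the thin light steel tongue at the middle height of a dark collar, 12 mm high, round the rule. The rule is a light plate 28 mm wide that stands on the carriage 47 mm behind and 45 mm to the right of the post's axis and ends 129 mm above the bench. The post's pointer must come level with this point.
- pointer_tip (a point): Tip of the post's thin steel pointer, which reaches back, down and to the right on a bent wire behind the post and ends in front of the upright rule: 42.5 mm behind (+x), 46 mm to the right (-y) of and 52 mm below the head's centre. It rises with the post.
- valve_small_6: Grey ball valve body standing upright, 38 x 46 x 86 mm, loose, on the bench behind the gauge, to be left alone. Origin: centre of its underside.
- brass_plug_1: Brass plug with a square top, 25 x 25 x 23 mm, loose, on the bench behind the gauge, to be left alone. Origin: centre of its underside.
- hex_nipple_1: Grey hexagonal pipe nipple standing upright, 27 x 31 x 37 mm, loose, on the bench behind the gauge, to be left alone. Origin: centre of its underside.

How it is judged:
By the outcome, as a careful person would: the job done as asked, in the order asked, and still so for the second after the job is handed in, while the arm keeps its last pose, push and grip.
It also fails if it takes over 72 s, if anything falls off the work surface, if the arm or the gripper's body presses on something with over 40 N, if the wrist force passes 120 N, or if a joint passes its speed limit or range.

## Working session

There is one attempt and no reset: what is moved stays moved. The work goes in short steps, Python scripts to look and compute and a tool call to move; the robot and the scene stay as the last step left them, time stands still between calls to the robot, and variables do not carry over. Pictures are saved under pics/ and viewed, and the job is handed in when it is done.

Besides the shell and the picture viewer there is one more tool, called after ">>>" by a JSON object that holds its "op" and its "data", one argument or row to a line. step_arm: Moves the arm, as the interface text tells. Its arguments: {"type":"object","properties":{"increments":{"type":"array"},"jaw":{"type":"number"}},"required":["increments"]}

```bash
ls; mkdir -p pics; cat > h.py <<'E'
import numpy as np, cv2
from station import manip, imaging
from scipy.spatial.transform import Rotation as R
def grab(n,fn=None):
    s=manip.state(); f=imaging.grab_frame(n)
    if fn: cv2.imwrite('pics/'+fn,cv2.cvtColor(f['color'],cv2.COLOR_RGB2BGR))
    if n=='wrist':
        T=np.eye(4);T[:3,:3]=R.from_quat(s['eef_rot']).as_matrix();T[:3,3]=s['eef_pos']
        W=T@np.array(f['tool_from_camera']); f['o']=W[:3,3]; f['R']=W[:3,:3]
    else:
        f['o']=np.array(f['origin']); q=np.array(f['orientation']); f['R']=R.from_quat(q).as_matrix() if q.size==4 else q
    return f
def ray(f,u,v):
    K=np.array(f['K']); d=np.array([(u-K[0,2])/K[0,0],-(v-K[1,2])/K[1,1],-1]); d=f['R']@d
    return f['o'],d/np.linalg.norm(d)
def onz(f,u,v,z):
    o,d=ray(f,u,v); return o+d*(z-o[2])/d[2]
def proj(f,p):
    c=f['R'].T@(np.array(p)-f['o']); K=np.array(f['K']); return np.array([K[0,0]*c[0]/-c[2]+K[0,2],K[1,2]-K[1,1]*c[1]/-c[2]])
def tri(a,b):
    A=0;B=0
    for o,d in (a,b):
        M=np.eye(3)-np.outer(d,d);A=A+M;B=B+M@o
    return np.linalg.solve(A,B)
E
python3 - <<'E'
from h import *
print(manip.state(), manip.pinch_z)
for n in ('side','top','wrist'):
    f=grab(n,n+'0.png'); print(n,f['o'],f['R'].round(3).tolist(),np.array(f['K']).tolist(),[k for k in f])
E
```

```text
pics
{'t': 0.0, 'joint_positions': array([-1.16902020e+00,  2.13374738e-01, -3.50600704e-02,  1.32348329e+00,
       -3.64088120e-05,  1.57081050e+00]), 'dq': array([-5.02777235e-04,  1.57763010e-03,  5.27498141e-05,  1.24824803e-03,
        1.35968332e-03,  7.86752415e-05]), 'effort': array([ 1.90884442e-03, -6.86160278e+01,  4.87112474e+01,  1.75597484e-02,
        1.13542060e-04,  1.26478301e-05]), 'eef_pos': array([ 0.19538539, -0.45988045,  0.23080648]), 'eef_rot': array([ 9.79891018e-01,  1.99532650e-01, -1.29761234e-04, -5.45973426e-04]), 'force': array([0.58103398, 0.07369518, 0.63081409]), 'ft_torque': array([-0.00183137, -0.00079279,  0.03414713]), 'gripper_width': 1.0006531653300794} 0.0187
side [0.35816107 0.67512187 0.47612827] [[-0.952, 0.122, -0.281], [-0.306, -0.44, 0.844], [-0.021, 0.89, 0.456]] [[439.49515292652717, 0.0, 323.6737645356005], [0.0, 439.49515292652717, 242.71425940255452], [0.0, 0.0, 1.0]] ['color', 'K', 'origin', 'orientation', 'o', 'R']
top [ 0.47900861 -0.04842794  0.93908492] [[0.01, 0.991, -0.135], [-1.0, 0.008, -0.022], [-0.02, 0.135, 0.991]] [[493.69417896902183, 0.0, 322.17401737467696], [0.0, 493.69417896902183, 232.44197990264468], [0.0, 0.0, 1.0]] ['color', 'K', 'origin', 'orientation', 'o', 'R']
wrist [ 0.25861786 -0.43398522  0.37391048] [[0.391, 0.887, 0.248], [-0.92, 0.377, 0.104], [-0.001, -0.269, 0.963]] [[353.0656943849672, 0.0, 318.88012908939123], [0.0, 353.0656943849672, 240.1735039809469], [0.0, 0.0, 1.0]] ['color', 'K', 'tool_from_camera', 'o', 'R']
```

View pics/side0.png

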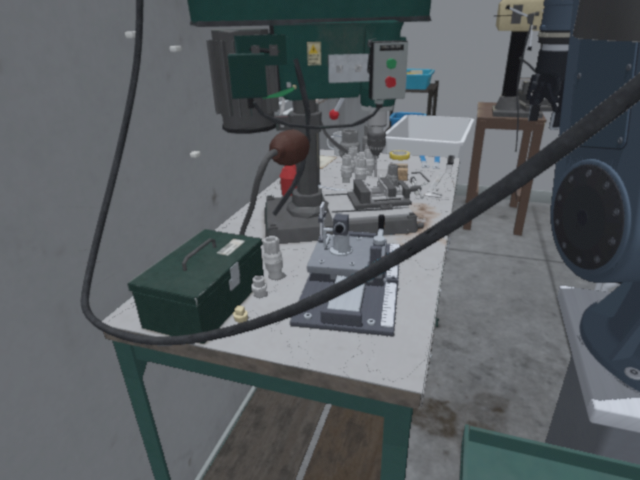

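View pics/top0.png

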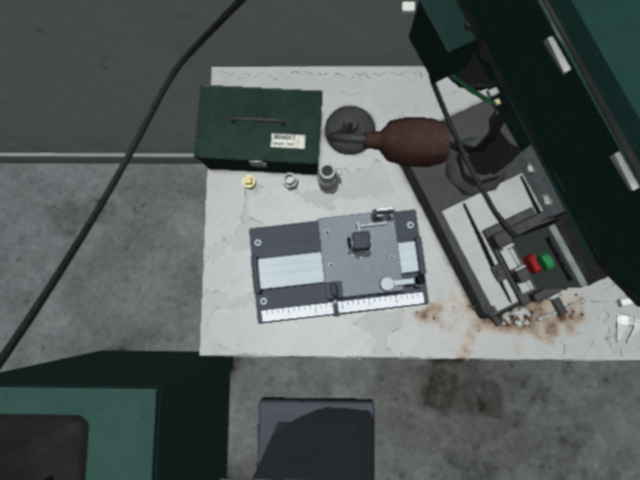

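View pics/wrist0.png

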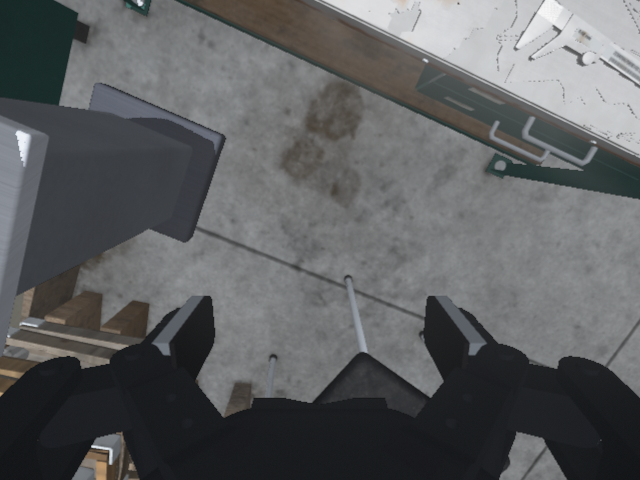

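The top view shows the rail at about (250–427, 210–323), with the carriage at its right end. The side view shows the same gauge from the left. I'll enlarge both.

```bash
python3 - <<'E'
import cv2
a=cv2.imread('pics/top0.png')[195:335,240:440]; cv2.imwrite('pics/top0z.png',cv2.resize(a,None,fx=4,fy=4,interpolation=cv2.INTER_CUBIC))
a=cv2.imread('pics/side0.png')[195:335,255:415]; cv2.imwrite('pics/side0z.png',cv2.resize(a,None,fx=4,fy=4,interpolation=cv2.INTER_CUBIC))
from h import *
f=grab('top')
for n,uv,z in [('c1',(250,228),.012),('c2',(416,210),.012),('c3',(427,302),.012),('c4',(258,323),.012),('knob',(417,281),.09),('piv',(388,284),.06),('head',(360,241),.126),('clip',(335,312),.02)]:
    print(n,onz(f,*uv,z).round(4))
E
```

```text
c1 [0.6124 0.1093 0.012 ]
c2 [ 0.6494 -0.206   0.012 ]
c3 [ 0.4765 -0.2237  0.012 ]
c4 [0.4346 0.0891 0.012 ]
knob [ 0.512  -0.1926  0.09  ]
piv [ 0.5074 -0.1465  0.06  ]
head [ 0.5757 -0.0935  0.126 ]
clip [ 0.4565 -0.0535  0.02  ]
```

View pics/top0z.png

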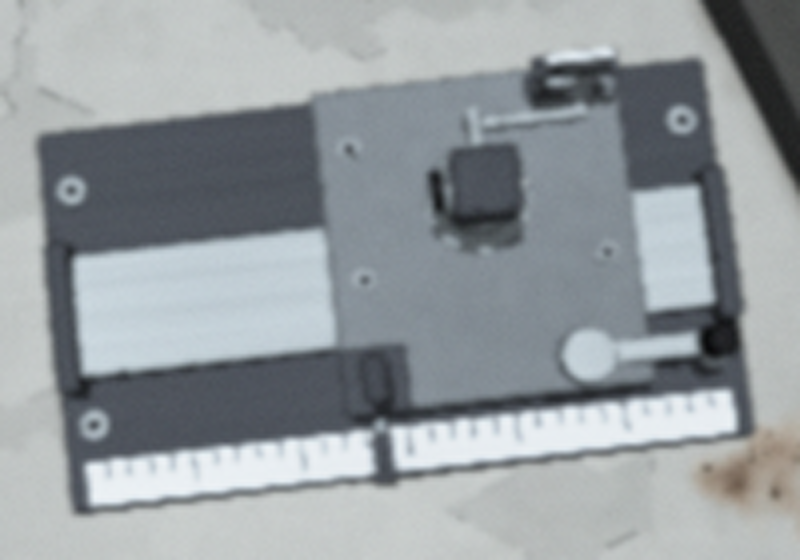

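View pics/side0z.png

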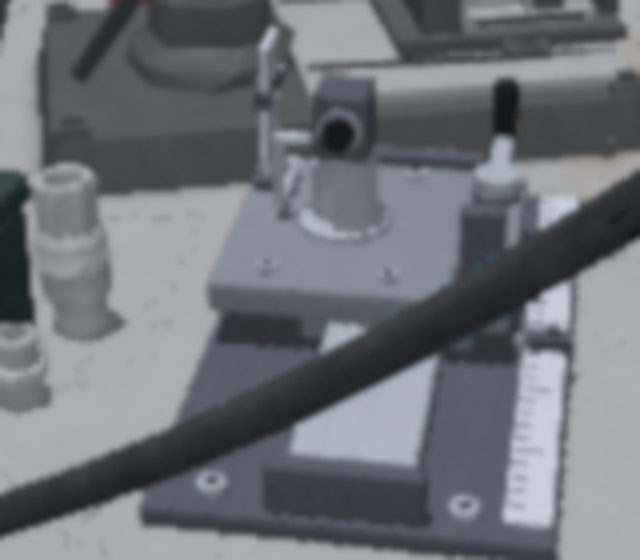

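>>> {"op": "step_arm", "data": {
  "increments": [
    {"slide": [0.066, -0.05, -0.004], "delta_rot": [0, 0, 0]},
    {"slide": [0.066, -0.05, -0.004], "delta_rot": [0, 0, 0]},
    {"slide": [0.066, -0.05, -0.004], "delta_rot": [0, 0, 0]},
    {"slide": [0.066, -0.05, -0.004], "delta_rot": [0, 0, 0]},
    {"slide": [0.066, -0.05, -0.004], "delta_rot": [0, 0, 0]}
  ]
}}

```text
t: 0.7
eef_pos: [0.2989, -0.2791, 0.2414]
eef_rot: [0.98, 0.199, 0.0, 0.0]
force: [0.6, 0.1, 0.3]
gripper_width: 1.0
```

>>> {"op": "step_arm", "data": {
  "increments": [
    {"slide": [0.066, -0.05, -0.004], "delta_rot": [0, 0, 0]},
    {"slide": [0.066, -0.05, -0.004], "delta_rot": [0, 0, 0]},
    {"slide": [0.066, -0.05, -0.004], "delta_rot": [0, 0, 0]},
    {"slide": [0.066, -0.05, -0.004], "delta_rot": [0, 0, 0]},
    {"slide": [0.066, -0.05, -0.004], "delta_rot": [0, 0, 0]}
  ]
}}

```text
t: 1.2
eef_pos: [0.402, -0.0993, 0.2515]
eef_rot: [0.98, 0.2, 0.0, 0.0]
force: [0.7, -1.4, 0.8]
gripper_width: 0.999
```

>>> {"op": "step_arm", "data": {
  "increments": [
    {"slide": [0, 0, 0], "delta_rot": [0, 0, 0.285]},
    {"slide": [0, 0, 0], "delta_rot": [0, 0, 0.285]},
    {"slide": [0, 0, 0], "delta_rot": [0, 0, 0]}
  ]
}}

```text
t: 1.5
eef_pos: [0.4015, -0.1007, 0.2512]
eef_rot: [0.998, 0.057, -0.0, -0.0]
force: [-0.6, 0.1, 0.8]
gripper_width: 1.002
```

```bash
python3 - <<'E'
from h import *
s=manip.state();print(s['t'],s['eef_pos'],s['eef_rot'],s['joint_positions'])
f=grab('wrist','w1.png');print(f['o'])
E
```

```text
1.5 [ 0.40151494 -0.10065485  0.25120314] [ 9.98345753e-01  5.74955421e-02 -1.37932296e-04 -3.49736124e-05] [-2.45613909e-01  3.32192569e-02 -1.90962176e-01  1.34689906e+00
 -1.55931179e-05  2.78092421e+00]
[ 0.46965082 -0.0933545   0.39422188]
```

View pics/w1.png

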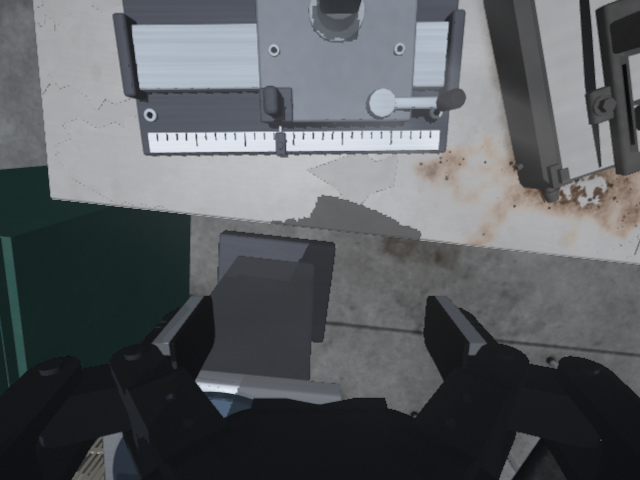

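The front scale runs along rows 132–152, with the clip at about (281,141). The carriage front is at row 120 and its pointer is hidden below the plate. I'll pitch the tool up to get a view from the front.

>>> {"op": "step_arm", "data": {
  "increments": [
    {"slide": [0.076, 0.039, 0.05], "delta_rot": [0, 0, 0]},
    {"slide": [0.076, 0.039, 0.05], "delta_rot": [0, 0, 0]},
    {"slide": [0, 0, 0], "delta_rot": [0, 0.29, 0]},
    {"slide": [0, 0, 0], "delta_rot": [0, 0.29, 0]},
    {"slide": [0, 0, 0], "delta_rot": [0, 0.29, 0]}
  ]
}}

```text
t: 2.05
eef_pos: [0.482, -0.1314, 0.1999]
eef_rot: [0.974, 0.059, 0.217, -0.013]
force: [0.3, -0.6, 0.6]
gripper_width: 0.998
```

>>> {"op": "step_arm", "data": {
  "increments": [
    {"slide": [0, 0, 0], "delta_rot": [0, 0.29, 0]},
    {"slide": [0, 0, 0], "delta_rot": [0, 0.29, 0]},
    {"slide": [0, 0, 0], "delta_rot": [0, 0.29, 0]},
    {"slide": [0, 0, 0], "delta_rot": [0, 0.29, 0]},
    {"slide": [0, 0, 0], "delta_rot": [0, 0, 0]}
  ]
}}

```text
t: 2.55
eef_pos: [0.4809, -0.1317, 0.1968]
eef_rot: [0.891, 0.05, 0.45, -0.027]
force: [-0.6, 1.2, -1.5]
gripper_width: 1.001
```

```bash
python3 - <<'E'
from h import *
s=manip.state();print(s['t'],s['eef_pos'],s['eef_rot'],s['joint_positions'])
f=grab('wrist','w2.png');print(f['o'],f['R'])
E
```

```text
2.55 [ 0.4809359  -0.13167007  0.19677581] [ 0.89130213  0.05038339  0.44980419 -0.02679962] [-0.61347558 -0.31324774 -1.07522394  0.01848776  0.56591341  2.65655731]
[ 0.40771065 -0.14097091  0.33652268] [[ 0.1135996   0.7832553  -0.61123339]
 [-0.99352408  0.08816721 -0.07166903]
 [-0.0022444   0.61541667  0.78819876]]
```

View pics/w2.png

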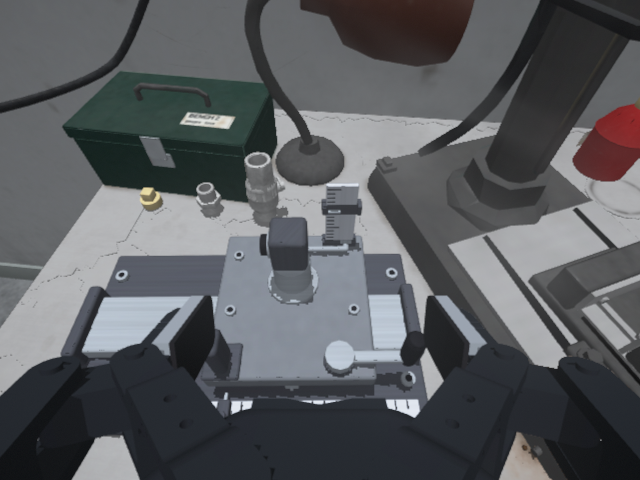

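A good front view: the rule and its dark collar are around (341,208), the post head is at (289,240) and the carriage pointer is near (292,387). I'll zoom in on these.

```bash
python3 - <<'E'
import cv2
I=cv2.imread('pics/w2.png')
a=I[175:275,270:390]; cv2.imwrite('pics/w2a.png',cv2.resize(a,None,fx=6,fy=6,interpolation=cv2.INTER_CUBIC))
a=I[330:430,190:430]; cv2.imwrite('pics/w2b.png',cv2.resize(a,None,fx=3.3,fy=3.3,interpolation=cv2.INTER_CUBIC))
I=cv2.imread('pics/w1.png')
a=I[70:170,130:480]; cv2.imwrite('pics/w1a.png',cv2.resize(a,None,fx=2.2,fy=2.2,interpolation=cv2.INTER_CUBIC))
E
```

```text
(no output)
```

View pics/w2a.png

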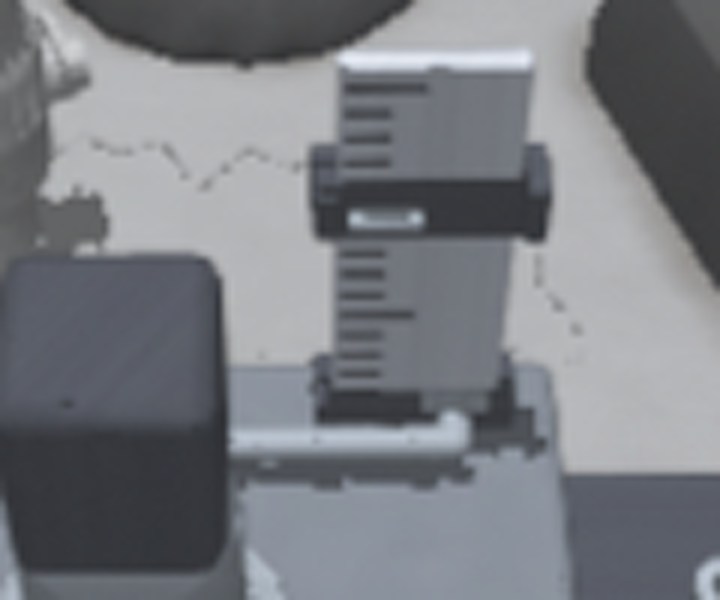

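View pics/w2b.png

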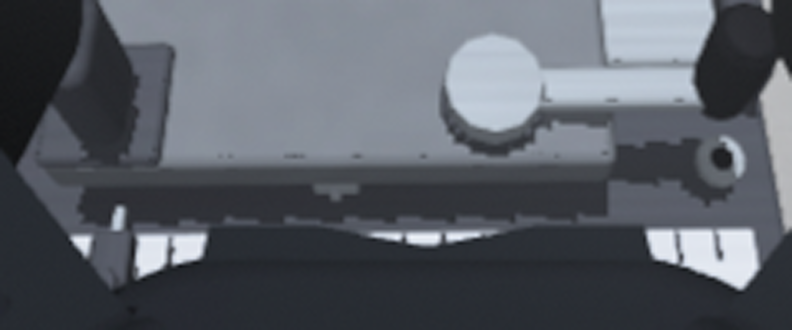

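View pics/w1a.png

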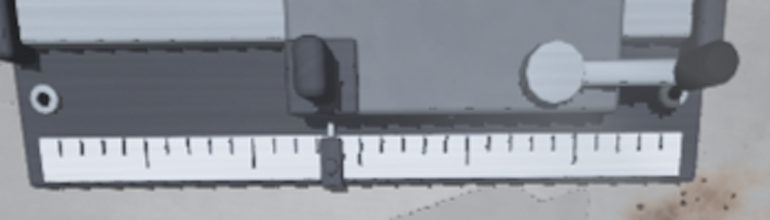

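```bash
cat > g.py <<'E'
from h import *
import pickle
E
python3 - <<'E'
from h import *
# w1 pose reconstruct
def wf(pos,quat):
    f=imaging.grab_frame('wrist');T=np.eye(4);T[:3,:3]=R.from_quat(quat).as_matrix();T[:3,3]=pos
    W=T@np.array(f['tool_from_camera']);f['o']=W[:3,3];f['R']=W[:3,:3];return f
f1=wf([0.40151494,-0.10065485,0.25120314],[9.98345753e-01,5.74955421e-02,-1.37932296e-04,-3.49736124e-05])
f2=wf([0.4809359,-0.13167007,0.19677581],[0.89130213,0.05038339,0.44980419,-0.02679962])
import pickle; pickle.dump((f1,f2),open('f12.pkl','wb'))
p=lambda z,sx,ox,oy:(lambda x,y:(ox+x/sx,oy+y/sx))
A=p(0,2.2,130,70)
l=onz(f1,*A(40,139),.0125); r=onz(f1,*A(681,133),.0125)
print('strip',l,r,'yaw',-np.arctan2(-(l-r)[0],(l-r)[1])*-1, np.linalg.norm(l-r))
l=onz(f1,*A(40,182),.0125); r=onz(f1,*A(681,178),.0125)
d=l-r; yaw=np.arctan2(-d[0],d[1]); print('yaw2',yaw)
ft=grab('top')
yaw=.117
ex=np.array([np.cos(yaw),np.sin(yaw),0]);ey=np.array([-np.sin(yaw),np.cos(yaw),0])
rc=lambda P:np.round([P@ex,P@ey,P[2]],4)
print('clip w1',rc(onz(f1,280.5,127.7,.0195)),'w2',rc(onz(f2,226.1,393,.0195)))
print('cptr w2',rc(onz(f2,291.8,390,.0195)))
print('clip top',rc(onz(ft,334.5,301,.0195)))
# knob top/fin/pivot/head top
print('knob w1',rc(onz(f1,*A(718,58),.092)))
print('knob top',rc(onz(ft,240+718/4,195+330/4,.092)))
print('piv w1',rc(onz(f1,*A(555,71),.066)), 'top',rc(onz(ft,240+591/4,195+355/4,.066)),'w2',rc(onz(f2,190+493/3.3,330+83/3.3,.066)))
print('fin w1',rc(onz(f1,*A(309,54),.092)),'top',rc(onz(ft,240+375/4,195+370/4,.092)))
print('head top',rc(onz(ft,240+487/4,195+180/4,.126)),'w2',rc(onz(f2,288.5,232,.126)))
C=lambda x,y:(270+x/6,175+y/6)
a=onz(f2,*C(387,217),.1)
for z in (.08,.085,.09,.095,.1,.105,.11): print(z,rc(onz(f2,*C(387,217),z)),end=' ')
print()
for z in (.05,.055,.06): print(z,rc(onz(f2,*C(455,413),z)))
print('ruletop',rc(onz(f2,*C(340,52),.129)),rc(onz(f2,*C(530,52),.129)),rc(onz(f2,*C(340,70),.129)))
E
```

```text
strip [0.45786766 0.08268133 0.0125    ] [ 0.49506346 -0.21579091  0.0125    ] yaw 0.12398143836669706 0.3007809911652578
yaw2 0.12107118801891582
clip w1 [ 0.4693 -0.1089  0.0195] w2 [ 0.4712 -0.1081  0.0195]
cptr w2 [ 0.4734 -0.164   0.0195]
clip top [ 0.4671 -0.1077  0.0195]
knob w1 [ 0.4901 -0.2572  0.092 ]
knob top [ 0.4914 -0.2557  0.092 ]
piv w1 [ 0.4885 -0.2028  0.066 ] top [ 0.4872 -0.2037  0.066 ] w2 [ 0.4866 -0.2032  0.066 ]
fin w1 [ 0.4918 -0.1092  0.092 ] top [ 0.4902 -0.1086  0.092 ]
head top [ 0.5622 -0.1631  0.126 ] w2 [ 0.5609 -0.1643  0.126 ]
0.08 [ 0.6249 -0.2032  0.08  ] 0.085 [ 0.6203 -0.2029  0.085 ] 0.09 [ 0.6157 -0.2025  0.09  ] 0.095 [ 0.6111 -0.2022  0.095 ] 0.1 [ 0.6065 -0.2019  0.1   ] 0.105 [ 0.6019 -0.2016  0.105 ] 0.11 [ 0.5973 -0.2013  0.11  ] 
0.05 [ 0.6073 -0.2152  0.05  ]
0.055 [ 0.6035 -0.2147  0.055 ]
0.06 [ 0.5997 -0.2142  0.06  ]
ruletop [ 0.6116 -0.1945  0.129 ] [ 0.6114 -0.2214  0.129 ] [ 0.6079 -0.1944  0.129 ]
```

Measurements, in rail axes with yaw ≈ 0.12:
- **Carriage:** it has to move about +56 mm.
- **Head:** the position agrees between the top and wrist views.
- **Lever:** the knob and pivot are located.

Next I'll bring the tool back to vertical and go to the lever.

>>> {"op": "step_arm", "data": {
  "increments": [
    {"slide": [0, 0, 0], "delta_rot": [0, -0.29, 0]},
    {"slide": [0, 0, 0], "delta_rot": [0, -0.29, 0]},
    {"slide": [0, 0, 0], "delta_rot": [0, -0.29, 0]},
    {"slide": [0, 0, 0], "delta_rot": [0, -0.29, 0]},
    {"slide": [0, 0, 0], "delta_rot": [0, -0.29, 0]}
  ],
  "jaw": 0.5
}}

```text
t: 3.25
eef_pos: [0.4864, -0.1329, 0.2015]
eef_rot: [0.989, 0.057, 0.139, -0.009]
force: [1.7, -1.2, 0.1]
gripper_width: 0.499
```

>>> {"op": "step_arm", "data": {
  "increments": [
    {"slide": [0, 0, 0], "delta_rot": [0, -0.29, 0]},
    {"slide": [0, 0, 0], "delta_rot": [0, -0.11, 0]},
    {"slide": [0, 0, 0], "delta_rot": [0, 0, 0]}
  ]
}}

```text
t: 3.55
eef_pos: [0.4877, -0.1323, 0.1992]
eef_rot: [0.997, 0.058, 0.04, -0.005]
force: [-0.9, 0.1, -0.1]
gripper_width: 0.496
```

```bash
cat >> h.py <<'E'
YAW=.117
ex=np.array([np.cos(YAW),np.sin(YAW),0]);ey=np.array([-np.sin(YAW),np.cos(YAW),0])
rc=lambda P:np.round([P@ex,P@ey,P[2]],4)
def st():
    s=manip.state(); Rm=R.from_quat(s['eef_rot']).as_matrix()
    print('t',round(s['t'],2),'rail',rc(s['eef_pos']),'F',np.round(s['force'],1),'w',round(s['gripper_width'],3),'toolrot',Rm.round(4).tolist())
    return s,Rm
def togo(rx,ry,z):
    s,Rm=st(); P=rx*ex+ry*ey; P[2]=z; d=Rm.T@(P-s['eef_pos']); print('tool delta mm',(d*1000).round(1),'share',(d/.5).round(4))
E
python3 - <<'E'
from h import *
togo(.490,-.257,.13)
f=grab('wrist','w3.png')
E
```

```text
t 3.55 rail [ 0.4689 -0.1883  0.1992] F [-0.9  0.1 -0.1] w 0.496 toolrot [[0.99, 0.116, 0.0797], [0.1152, -0.9932, 0.0149], [0.0809, -0.0055, -0.9967]]
tool delta mm [15.5 69.  70.3] share [0.0311 0.1381 0.1405]
```

View pics/w3.png

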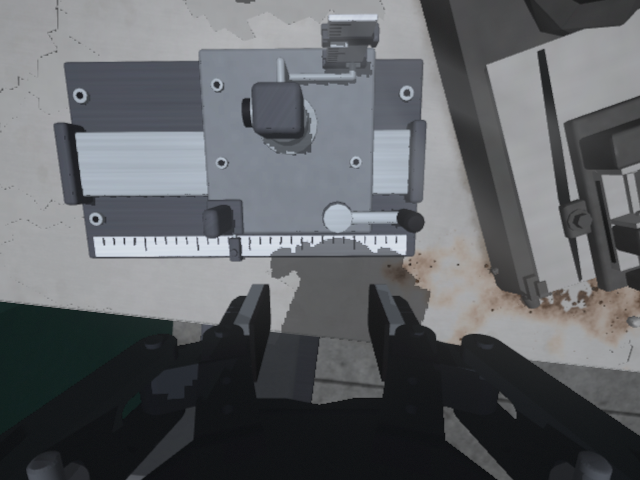

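This view shows the knob at (411,220), and the rule's collar with its tongue at about (345,45). I'll zoom in for a second fix on the clip height.

```bash
python3 - <<'E'
import cv2
I=cv2.imread('pics/w3.png')
a=I[5:105,270:390]; cv2.imwrite('pics/w3a.png',cv2.resize(a,None,fx=6,fy=6,interpolation=cv2.INTER_CUBIC))
E
```

```text
(no output)
```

View pics/w3a.png

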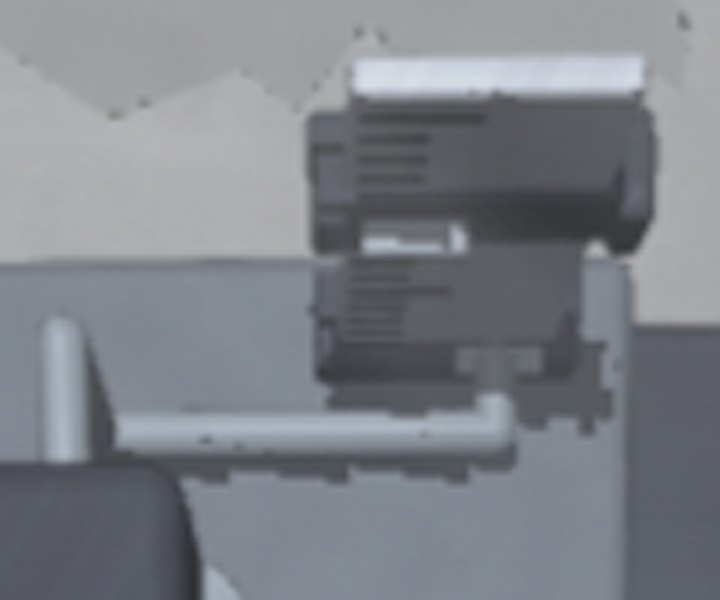

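>>> {"op": "step_arm", "data": {
  "increments": [
    {"slide": [0.02, 0.069, 0.0], "delta_rot": [-0.03, -0.16, 0]},
    {"slide": [0.012, 0.069, 0.07], "delta_rot": [0, 0, 0]},
    {"slide": [0, 0, 0.06], "delta_rot": [0, 0, 0]},
    {"slide": [0, 0, 0], "delta_rot": [0, 0, 0]}
  ]
}}

```text
t: 4.0
eef_pos: [0.5071, -0.2001, 0.1319]
eef_rot: [0.998, 0.055, 0.0, 0.003]
force: [-0.3, -0.3, 0.7]
gripper_width: 0.5
```

```bash
python3 - <<'E'
from h import *
togo(.490,-.257,.066)
f=grab('wrist','w4.png')
import pickle; pickle.dump(f,open('f4.pkl','wb'))
E
```

```text
t 4.0 rail [ 0.4803 -0.258   0.1319] F [-0.3 -0.3  0.7] w 0.5 toolrot [[0.9938, 0.1107, 0.0008], [0.1107, -0.9938, -0.0066], [0.0001, 0.0067, -1.0]]
tool delta mm [ 9.7 -1.5 65.9] share [ 0.0193 -0.0029  0.1318]
```

View pics/w4.png

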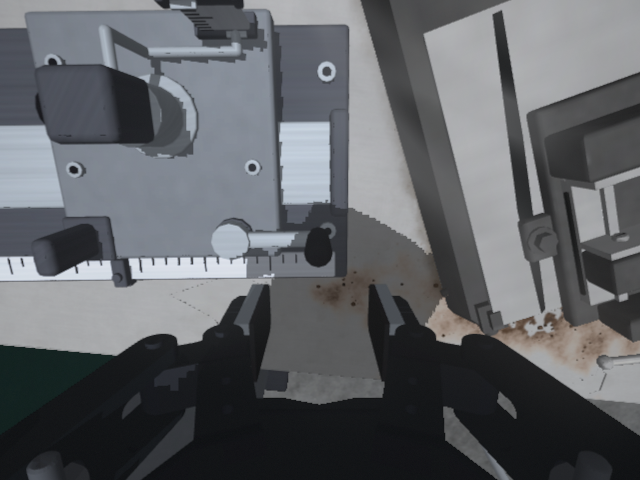

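```bash
python3 - <<'E'
from h import *
import pickle
f1,f2=pickle.load(open('f12.pkl','rb'))
f=imaging.grab_frame('wrist');Rm=np.array([[0.99,0.116,0.0797],[0.1152,-0.9932,0.0149],[0.0809,-0.0055,-0.9967]])
T=np.eye(4);T[:3,:3]=Rm;T[:3,3]=np.array([.4877,-.1323,.1992]);W=T@np.array(f['tool_from_camera']);f['o']=W[:3,3];f['R']=W[:3,:3]
f3=f;pickle.dump(f3,open('f3.pkl','wb'))
C2=lambda x,y:(270+x/6,175+y/6)
C3=lambda x,y:(270+x/6,5+y/6)
def T2(n,a,b): print(n,rc(tri(ray(f2,*C2(*a)),ray(f3,*C3(*b)))))
T2('rule top front L',(340,70),(352,97)); T2('rule top front R',(530,70),(642,95))
T2('rule top rear L',(340,50),(352,58))
T2('tongue c',(387,217),(405,240)); T2('tongue L',(348,217),(362,240)); T2('tongue R up',(425,217),(448,240))
T2('head top front L',(0,425),(0,0)) if 0 else None
T2('wire corner front',(468,440),(512,435))
T2('collar lower front L',(316,238),(312,252));T2('collar lower front R',(545,240),(635,252))
E
```

```text
rule top front L [ 0.6093 -0.1943  0.1276]
rule top front R [ 0.6096 -0.2215  0.1273]
rule top rear L [ 0.6122 -0.1943  0.1288]
tongue c [ 0.6055 -0.2012  0.101 ]
tongue L [ 0.6056 -0.1959  0.101 ]
tongue R up [ 0.6055 -0.2063  0.101 ]
wire corner front [ 0.5971 -0.2164  0.0561]
collar lower front L [ 0.6061 -0.1909  0.0958]
collar lower front R [ 0.6063 -0.2261  0.0949]
```

>>> {"op": "step_arm", "data": {
  "increments": [
    {"slide": [0.0193, -0.003, 0.03], "delta_rot": [0, 0, 0]},
    {"slide": [0, 0, 0.05], "delta_rot": [0, 0, 0]},
    {"slide": [0, 0, 0.05], "delta_rot": [0, 0, 0]},
    {"slide": [0, 0, 0], "delta_rot": [0, 0, 0]}
  ]
}}

```text
t: 4.5
eef_pos: [0.5183, -0.1971, 0.068]
eef_rot: [0.998, 0.056, 0.001, 0.004]
force: [-0.4, 0.5, -0.2]
gripper_width: 0.503
```

```bash
python3 - <<'E'
from h import *
togo(.490,-.257,.066)
f=grab('wrist','w5.png')
E
```

```text
t 4.5 rail [ 0.4918 -0.2563  0.068 ] F [-0.4  0.5 -0.2] w 0.503 toolrot [[0.9937, 0.1124, 0.0025], [0.1124, -0.9936, -0.0074], [0.0017, 0.0076, -1.0]]
tool delta mm [-1.8  0.7  2. ] share [-0.0036  0.0014  0.004 ]
```

View pics/w5.png

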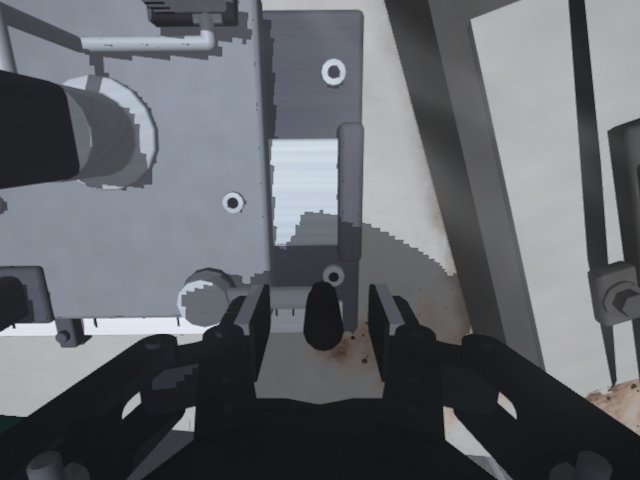

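The knob at (322,315) sits between the fingers, so I'll close them.

>>> {"op": "step_arm", "data": {
  "increments": [
    {"slide": [-0.002, 0, 0.002], "delta_rot": [0, 0, 0]},
    {"slide": [0, 0, 0], "delta_rot": [0, 0, 0]},
    {"slide": [0, 0, 0], "delta_rot": [0, 0, 0]},
    {"slide": [0, 0, 0], "delta_rot": [0, 0, 0]}
  ],
  "jaw": 0
}}

```text
t: 4.95
eef_pos: [0.5191, -0.1987, 0.0703]
eef_rot: [0.998, 0.056, 0.003, 0.005]
force: [-0.7, 0.6, 7.9]
gripper_width: 0.152
```

```bash
python3 - <<'E'
from h import *
st()
E
```

```text
t 4.95 rail [ 0.4924 -0.2579  0.0703] F [-0.7  0.6  7.9] w 0.152 toolrot [[0.9938, 0.1113, 0.0071], [0.1114, -0.9937, -0.0093], [0.0061, 0.01, -0.9999]]
```

>>> {"op": "step_arm", "data": {
  "increments": [
    {"slide": [-0.0219, -0.0022, -0.004], "delta_rot": [0, 0, 0]},
    {"slide": [-0.021, -0.0065, 0], "delta_rot": [0, 0, 0]},
    {"slide": [-0.0193, -0.0105, 0], "delta_rot": [0, 0, 0]},
    {"slide": [-0.0168, -0.0141, 0], "delta_rot": [0, 0, 0]}
  ]
}}

```text
t: 5.35
eef_pos: [0.4774, -0.187, 0.0708]
eef_rot: [0.998, 0.055, 0.003, 0.005]
force: [1.3, -3.8, -9.4]
gripper_width: 0.152
```

>>> {"op": "step_arm", "data": {
  "increments": [
    {"slide": [-0.0137, -0.0172, 0], "delta_rot": [0, 0, 0]},
    {"slide": [-0.01, -0.0196, 0], "delta_rot": [0, 0, 0]},
    {"slide": [0, 0, 0], "delta_rot": [0, 0, 0]}
  ]
}}

```text
t: 5.65
eef_pos: [0.4631, -0.1687, 0.0707]
eef_rot: [0.998, 0.056, 0.003, 0.004]
force: [1.1, 1.3, -6.3]
gripper_width: 0.154
```

```bash
python3 - <<'E'
from h import *
st()
f=grab('wrist','w6.png');f=grab('top','t6.png')
E
```

```text
t 5.65 rail [ 0.4402 -0.2217  0.0707] F [ 1.1  1.3 -6.3] w 0.154 toolrot [[0.9937, 0.1117, 0.0056], [0.1117, -0.9937, -0.0084], [0.0046, 0.009, -0.9999]]
```

View pics/w6.png

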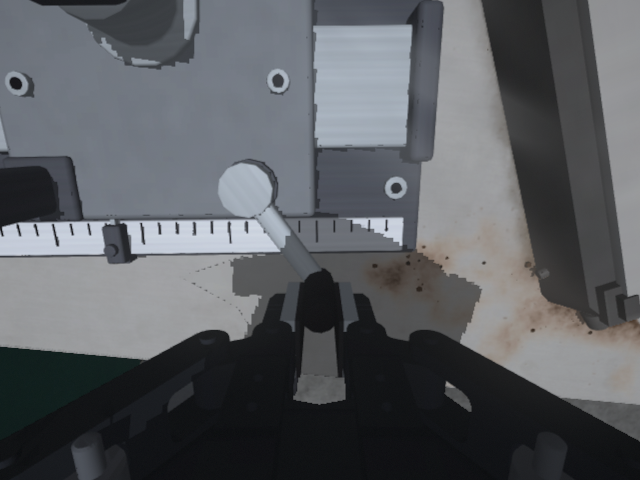

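The lever is open, pointing towards the robot, and the forces are low. I'll release it and go to the fin.

>>> {"op": "step_arm", "data": {
  "increments": [
    {"slide": [0, 0, 0], "delta_rot": [0, 0, 0]},
    {"slide": [0, 0, 0], "delta_rot": [0, 0, 0]},
    {"slide": [0, 0, -0.05], "delta_rot": [0, 0, 0]},
    {"slide": [0, 0, -0.06], "delta_rot": [0, 0, 0]}
  ],
  "jaw": 0.5
}}

```text
t: 6.15
eef_pos: [0.4624, -0.1687, 0.1252]
eef_rot: [0.998, 0.056, 0.001, 0.004]
force: [0.5, -0.8, 0.6]
gripper_width: 0.5
```

>>> {"op": "step_arm", "data": {
  "increments": [
    {"slide": [0.034, -0.075, 0], "delta_rot": [0, 0, 0]},
    {"slide": [0.034, -0.075, 0], "delta_rot": [0, 0, 0]},
    {"slide": [0.034, -0.076, 0], "delta_rot": [0, 0, 0]},
    {"slide": [0, 0, 0], "delta_rot": [0, 0, 0]}
  ]
}}

```text
t: 6.55
eef_pos: [0.5025, -0.0473, 0.1246]
eef_rot: [0.998, 0.058, 0.003, 0.004]
force: [-0.3, -0.2, -0.0]
gripper_width: 0.501
```

```bash
python3 - <<'E'
from h import *
togo(.491,-.109,.064)
f=grab('wrist','w7.png')
E
```

```text
t 6.55 rail [ 0.4936 -0.1056  0.1246] F [-0.3 -0.2 -0. ] w 0.501 toolrot [[0.9933, 0.1152, 0.0059], [0.1152, -0.9933, -0.0076], [0.005, 0.0083, -1.0]]
tool delta mm [-2.9  2.9 60.6] share [-0.0057  0.0058  0.1212]
```

View pics/w7.png

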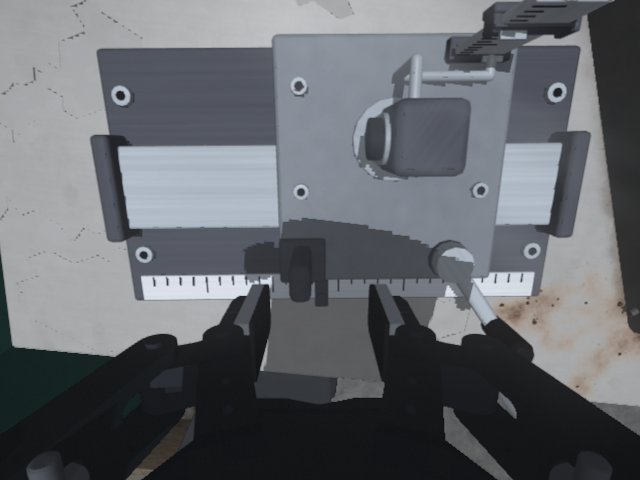

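```bash
python3 - <<'E'
from h import *
f=grab('wrist')
for u,v,z in [(301,270,.092),(301,287,.092),(392,135,.107),(432,100,.126),(452,258,.066),(321,285,.029),(510,340,.092)]: print(u,v,rc(onz(f,u,v,z)))
print(proj(f,.491*ex-.109*ey+np.array([0,0,.092])))
I=cv2.imread('pics/w7.png')[220:320,240:400]; cv2.imwrite('pics/w7a.png',cv2.resize(I,None,fx=5,fy=5,interpolation=cv2.INTER_CUBIC))
E
```

```text
301 270 [ 0.4961 -0.0987  0.092 ]
301 287 [ 0.4864 -0.0986  0.092 ]
392 135 [ 0.564  -0.1402  0.107 ]
432 100 [ 0.5762 -0.1507  0.126 ]
452 258 [ 0.4937 -0.1887  0.066 ]
321 285 [ 0.4613 -0.1102  0.029 ]
510 340 [ 0.4536 -0.2157  0.092 ]
[320.42901952 278.92519921]
```

View pics/w7a.png

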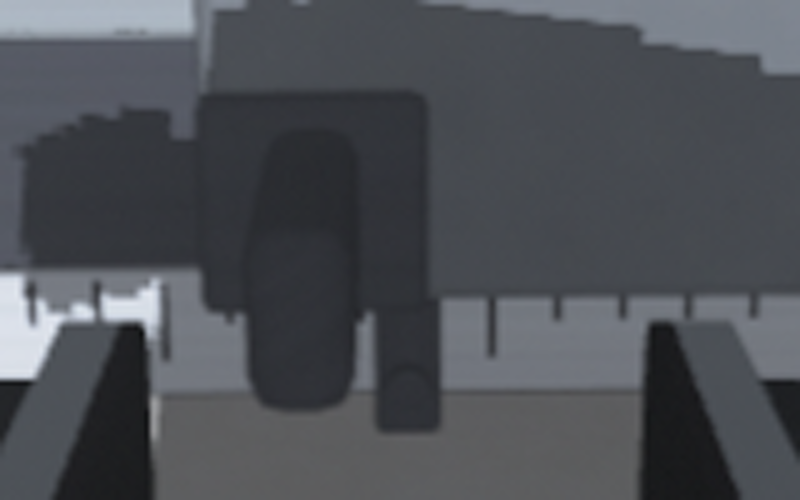

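The carriage shifted about +10 mm during the lever swing. The fin is now at rail y ≈ −0.0985, so about 45.5 mm is left. I'll grip the fin.

>>> {"op": "step_arm", "data": {
  "increments": [
    {"slide": [-0.0072, -0.0142, 0.03], "delta_rot": [0, 0, 0]},
    {"slide": [0, 0, 0.045], "delta_rot": [0, 0, 0]},
    {"slide": [0, 0, 0.045], "delta_rot": [0, 0, 0]},
    {"slide": [0, 0, 0], "delta_rot": [0, 0, 0]}
  ]
}}

```text
t: 7.05
eef_pos: [0.4951, -0.0456, 0.0621]
eef_rot: [0.998, 0.055, 0.0, 0.004]
force: [-0.6, 0.6, -0.1]
gripper_width: 0.504
```

>>> {"op": "step_arm", "data": {
  "increments": [
    {"slide": [0, 0, 0], "delta_rot": [0, 0, 0]},
    {"slide": [0, 0, 0], "delta_rot": [0, 0, 0]},
    {"slide": [0, 0, 0], "delta_rot": [0, 0, 0]},
    {"slide": [0, 0, 0], "delta_rot": [0, 0, 0]}
  ],
  "jaw": 0
}}

```text
t: 7.45
eef_pos: [0.4972, -0.0448, 0.0655]
eef_rot: [0.998, 0.056, 0.003, 0.004]
force: [-6.4, 1.6, 6.1]
gripper_width: 0.13
```

```bash
python3 - <<'E'
from h import *
st()
f=grab('wrist','w8.png')
E
```

```text
t 7.45 rail [ 0.4885 -0.1025  0.0655] F [-6.4  1.6  6.1] w 0.13 toolrot [[0.9938, 0.1114, 0.0056], [0.1114, -0.9937, -0.0081], [0.0047, 0.0086, -1.0]]
```

View pics/w8.png

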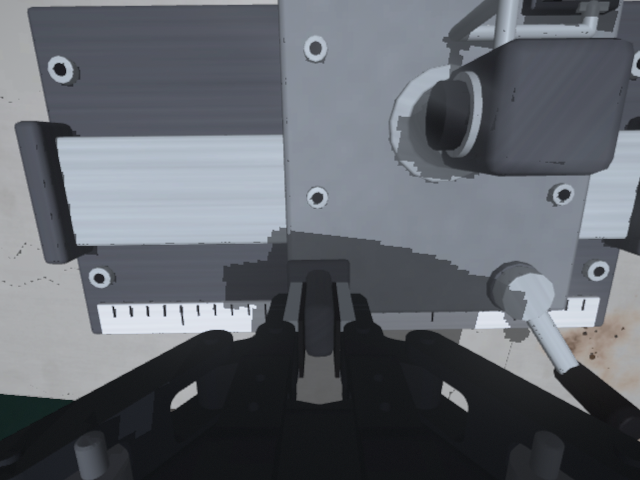

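>>> {"op": "step_arm", "data": {
  "increments": [
    {"slide": [-0.0002, -0.018, 0], "delta_rot": [0, 0, 0]},
    {"slide": [-0.0002, -0.018, 0], "delta_rot": [0, 0, 0]},
    {"slide": [-0.0002, -0.018, 0], "delta_rot": [0, 0, 0]},
    {"slide": [-0.0002, -0.018, 0], "delta_rot": [0, 0, 0]},
    {"slide": [-0.0002, -0.018, 0], "delta_rot": [0, 0, 0]}
  ]
}}

```text
t: 8.0
eef_pos: [0.4918, -0.0007, 0.0655]
eef_rot: [0.998, 0.055, 0.003, 0.005]
force: [-6.7, -7.8, 13.8]
gripper_width: 0.129
```

>>> {"op": "step_arm", "data": {
  "increments": [
    {"slide": [0, 0, 0], "delta_rot": [0, 0, 0]},
    {"slide": [0, 0, 0], "delta_rot": [0, 0, 0]}
  ]
}}

```text
t: 8.2
eef_pos: [0.4916, 0.0005, 0.0655]
eef_rot: [0.998, 0.056, 0.003, 0.004]
force: [-9.6, 5.8, 14.1]
gripper_width: 0.125
```

```bash
python3 - <<'E'
from h import *
st()
f=grab('wrist','w9.png')
f=grab('side','s9.png');cv2.imwrite('pics/s9z.png',cv2.resize(cv2.imread('pics/s9.png')[195:335,255:415],None,fx=4,fy=4,interpolation=cv2.INTER_CUBIC))
E
```

```text
t 8.2 rail [ 0.4883 -0.0569  0.0655] F [-9.6  5.8 14.1] w 0.125 toolrot [[0.9937, 0.112, 0.0057], [0.112, -0.9937, -0.0073], [0.0049, 0.0079, -1.0]]
```

View pics/w9.png

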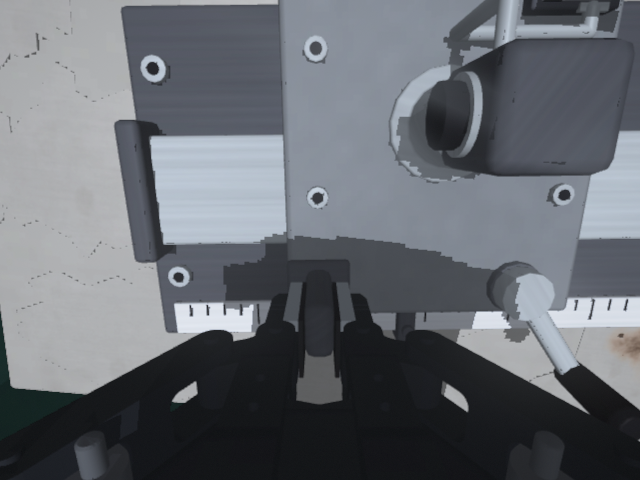

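View pics/s9z.png

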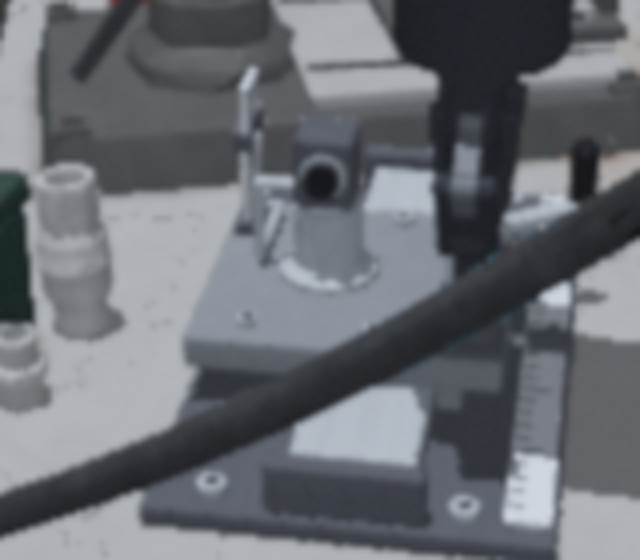

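The carriage slid with the fin. I'll release it, lift, and take a pitched front view of the pointer and clip.

>>> {"op": "step_arm", "data": {
  "increments": [
    {"slide": [0, 0, 0], "delta_rot": [0, 0, 0]},
    {"slide": [0, 0, 0], "delta_rot": [0, 0, 0]},
    {"slide": [0, 0, -0.04], "delta_rot": [0, 0, 0]},
    {"slide": [0, 0, -0.08], "delta_rot": [0, 0, 0]},
    {"slide": [-0.06, 0.03, -0.06], "delta_rot": [0, 0.2, 0]}
  ],
  "jaw": 0.5
}}

```text
t: 8.8
eef_pos: [0.4734, -0.0139, 0.1516]
eef_rot: [0.997, 0.057, 0.045, 0.002]
force: [0.5, -1.0, 2.0]
gripper_width: 0.499
```

>>> {"op": "step_arm", "data": {
  "increments": [
    {"slide": [-0.06, 0.04, 0], "delta_rot": [0, 0.29, 0]},
    {"slide": [0, 0, 0], "delta_rot": [0, 0.29, 0]},
    {"slide": [0, 0, 0], "delta_rot": [0, 0.29, 0]},
    {"slide": [0, 0, 0], "delta_rot": [0, 0.29, 0]},
    {"slide": [0, 0, 0], "delta_rot": [0, 0, 0]}
  ]
}}

```text
t: 9.3
eef_pos: [0.4422, -0.032, 0.1425]
eef_rot: [0.952, 0.053, 0.303, -0.015]
force: [-1.2, -0.4, -2.4]
gripper_width: 0.499
```

```bash
python3 - <<'E'
from h import *
import pickle
st()
f=grab('wrist','w10.png');pickle.dump(f,open('f10.pkl','wb'))
print(proj(f,.47*ex-.1085*ey+np.array([0,0,.0195])))
E
```

```text
t 9.3 rail [ 0.4355 -0.0834  0.1425] F [-1.2 -0.4 -2.4] w 0.499 toolrot [[0.8112, 0.1092, 0.5745], [0.0914, -0.994, 0.0598], [0.5776, 0.004, -0.8163]]
[348.39089141 285.7416642 ]
```

View pics/w10.png

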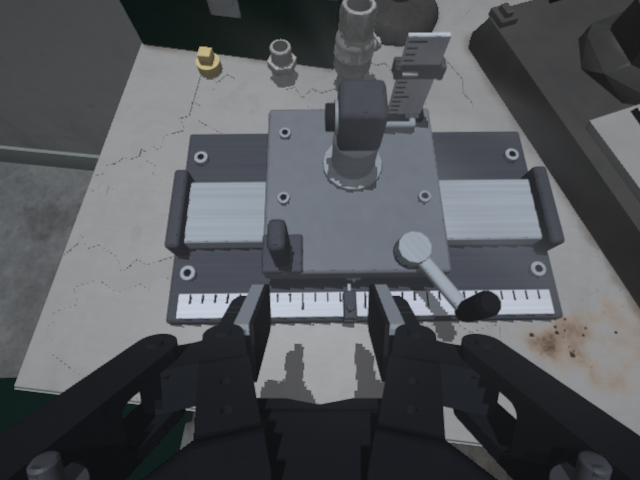

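```bash
python3 - <<'E'
import cv2
I=cv2.imread('pics/w10.png')
cv2.imwrite('pics/w10a.png',cv2.resize(I[255:325,300:400],None,fx=8,fy=8,interpolation=cv2.INTER_CUBIC))
E
```

```text
(no output)
```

View pics/w10a.png

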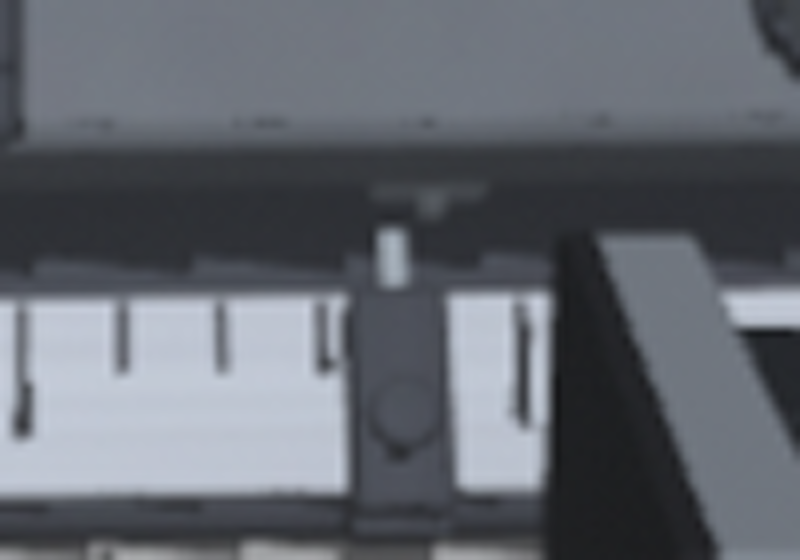

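The pointer is at zoom x≈432 and the clip tip at ≈392, so about 4 mm is still to go.

```bash
python3 - <<'E'
from h import *
import pickle
f=pickle.load(open('f10.pkl','rb'))
Z=lambda x,y:(300+x/8,255+y/8)
for yaw in (.117,.121):
    e2=np.array([-np.sin(yaw),np.cos(yaw),0]);
    a=onz(f,*Z(432,212),.0195);b=onz(f,*Z(394,232),.0195); print(rc(a),rc(b),(b-a)@e2)
p=onz(f,*Z(300,140),.048);print('plate front',rc(p))
print('fin top',[rc(onz(f,u,v,.092)) for u,v in [(277,228)]])
print('knob',rc(onz(f,485,297,.092)),'piv',rc(onz(f,414,249,.066)), 'head',rc(onz(f,361,90,.126)))
E
```

```text
[ 0.4734 -0.1131  0.0195] [ 0.4714 -0.1092  0.0195] 0.0039059764991931263
[ 0.4734 -0.1131  0.0195] [ 0.4714 -0.1092  0.0195] 0.003914033725665161
plate front [ 0.4736 -0.0983  0.048 ]
fin top [array([ 0.4914, -0.0583,  0.092 ])]
knob [ 0.4469 -0.1821  0.092 ] piv [ 0.4854 -0.1508  0.066 ] head [ 0.5684 -0.111   0.126 ]
```

>>> {"op": "step_arm", "data": {
  "increments": [
    {"slide": [0, 0, 0], "delta_rot": [0, -0.29, 0]},
    {"slide": [0, 0, 0], "delta_rot": [0, -0.29, 0]},
    {"slide": [0, 0, 0], "delta_rot": [0, -0.29, 0]},
    {"slide": [0, 0, 0], "delta_rot": [0, -0.29, 0]},
    {"slide": [0, 0, 0], "delta_rot": [0, -0.08, 0]}
  ]
}}

```text
t: 9.85
eef_pos: [0.4519, -0.0323, 0.1482]
eef_rot: [0.998, 0.056, 0.001, 0.003]
force: [0.3, -0.1, -0.4]
gripper_width: 0.498
```

>>> {"op": "step_arm", "data": {
  "increments": [
    {"slide": [0.09, -0.05, 0], "delta_rot": [0, 0, 0]},
    {"slide": [0, 0, 0], "delta_rot": [0, 0, 0]},
    {"slide": [0, 0, 0], "delta_rot": [0, 0, 0]}
  ]
}}

```text
t: 10.15
eef_pos: [0.4909, -0.0029, 0.1479]
eef_rot: [0.998, 0.056, 0.004, 0.003]
force: [-1.0, -0.3, -0.1]
gripper_width: 0.496
```

```bash
python3 - <<'E'
from h import *
togo(.489,-.0572,.066)
E
```

```text
t 10.15 rail [ 0.4872 -0.0602  0.1479] F [-1.  -0.3 -0.1] w 0.496 toolrot [[0.9936, 0.1124, 0.0085], [0.1125, -0.9936, -0.005], [0.0078, 0.006, -1.0]]
tool delta mm [ 1.1 -3.4 81.9] share [ 0.0023 -0.0069  0.1638]
```

>>> {"op": "step_arm", "data": {
  "increments": [
    {"slide": [0.004, -0.006, 0.06], "delta_rot": [0, -0.016, 0]},
    {"slide": [0, 0, 0.06], "delta_rot": [0, 0, 0]},
    {"slide": [0, 0, 0.044], "delta_rot": [0, 0, 0]},
    {"slide": [0, 0, 0], "delta_rot": [0, 0, 0]}
  ]
}}

```text
t: 10.55
eef_pos: [0.4895, -0.0011, 0.0639]
eef_rot: [0.998, 0.055, -0.001, 0.003]
force: [-0.1, 0.7, 0.4]
gripper_width: 0.495
```

>>> {"op": "step_arm", "data": {
  "increments": [
    {"slide": [0, 0, 0], "delta_rot": [0, 0, 0]},
    {"slide": [0, 0, 0], "delta_rot": [0, 0, 0]},
    {"slide": [0, 0, 0], "delta_rot": [0, 0, 0]},
    {"slide": [0, 0, 0], "delta_rot": [0, 0, 0]}
  ],
  "jaw": 0
}}

```text
t: 10.95
eef_pos: [0.4921, -0.0007, 0.0673]
eef_rot: [0.998, 0.056, 0.002, 0.003]
force: [-1.8, -0.8, 7.1]
gripper_width: 0.126
```

```bash
python3 - <<'E'
from h import *
togo(.489,-.053,.066)
E
```

```text
t 10.95 rail [ 0.4886 -0.0581  0.0673] F [-1.8 -0.8  7.1] w 0.126 toolrot [[0.9938, 0.1108, 0.0043], [0.1109, -0.9938, -0.005], [0.0037, 0.0055, -1.0]]
tool delta mm [ 0.3 -5.1  1.3] share [ 0.0006 -0.0102  0.0025]
```

>>> {"op": "step_arm", "data": {
  "increments": [
    {"slide": [0, -0.005, 0], "delta_rot": [0, 0, 0]},
    {"slide": [0, -0.005, 0], "delta_rot": [0, 0, 0]},
    {"slide": [0, 0, 0], "delta_rot": [0, 0, 0]},
    {"slide": [0, 0, 0], "delta_rot": [0, 0, 0]}
  ]
}}

```text
t: 11.35
eef_pos: [0.4916, 0.0041, 0.0673]
eef_rot: [0.998, 0.055, 0.002, 0.003]
force: [-2.0, -3.9, 8.5]
gripper_width: 0.127
```

```bash
python3 - <<'E'
from h import *
togo(.489,-.053,.066)
E
```

```text
t 11.35 rail [ 0.4887 -0.0534  0.0673] F [-2.  -3.9  8.5] w 0.127 toolrot [[0.9938, 0.1108, 0.0044], [0.1108, -0.9938, -0.0058], [0.0038, 0.0062, -1.0]]
tool delta mm [ 0.3 -0.4  1.3] share [ 0.0006 -0.0007  0.0026]
```

Release and check from the same kind of pitched view.

>>> {"op": "step_arm", "data": {
  "increments": [
    {"slide": [0, 0, 0], "delta_rot": [0, 0, 0]},
    {"slide": [0, 0, 0], "delta_rot": [0, 0, 0]},
    {"slide": [0, 0, -0.04], "delta_rot": [0, 0, 0]},
    {"slide": [0, 0, -0.08], "delta_rot": [0, 0, 0]},
    {"slide": [-0.06, 0.05, -0.04], "delta_rot": [0, 0.2, 0]}
  ],
  "jaw": 0.5
}}

```text
t: 11.85
eef_pos: [0.4734, -0.0188, 0.1473]
eef_rot: [0.997, 0.057, 0.047, -0.0]
force: [1.6, -0.9, 1.6]
gripper_width: 0.499
```

>>> {"op": "step_arm", "data": {
  "increments": [
    {"slide": [-0.05, 0.06, 0], "delta_rot": [0, 0.29, 0]},
    {"slide": [0, 0, 0], "delta_rot": [0, 0.29, 0]},
    {"slide": [0, 0, 0], "delta_rot": [0, 0.29, 0]},
    {"slide": [0, 0, 0], "delta_rot": [0, 0.29, 0]},
    {"slide": [0, 0, 0], "delta_rot": [0, 0, 0]}
  ]
}}

```text
t: 12.35
eef_pos: [0.4438, -0.0468, 0.1366]
eef_rot: [0.95, 0.052, 0.308, -0.017]
force: [-0.8, -0.0, -1.3]
gripper_width: 0.498
```

```bash
python3 - <<'E'
from h import *
import pickle
st()
f=grab('wrist','w11.png');pickle.dump(f,open('f11.pkl','wb'))
u,v=proj(f,.472*ex-.1085*ey+np.array([0,0,.0195])).astype(int);print(u,v)
I=cv2.imread('pics/w11.png')
cv2.imwrite('pics/w11a.png',cv2.resize(I[v-35:v+35,u-50:u+50],None,fx=8,fy=8,interpolation=cv2.INTER_CUBIC))
E
```

```text
t 12.35 rail [ 0.4353 -0.0983  0.1366] F [-0.8 -0.  -1.3] w 0.498 toolrot [[0.8047, 0.1086, 0.5837], [0.0876, -0.9941, 0.0641], [0.5872, -0.0004, -0.8095]]
330 283
```

View pics/w11a.png

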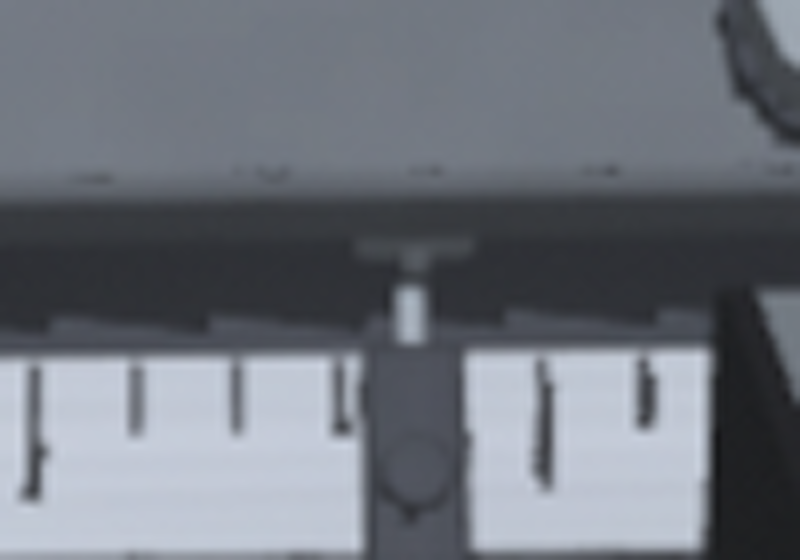

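View pics/w11.png

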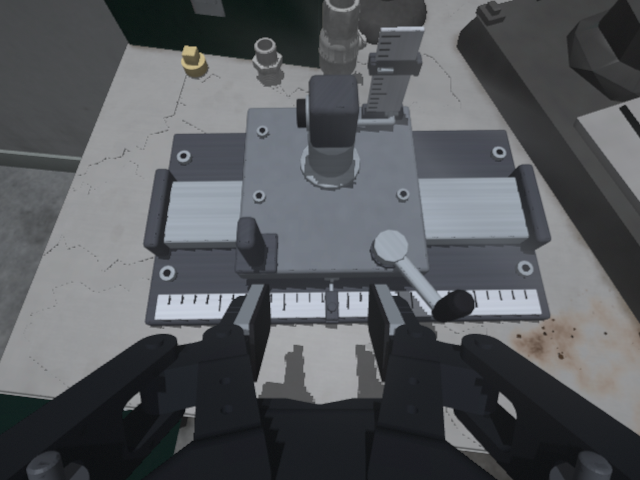

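The pointer is at zoom x≈413 and the clip tip at ≈410, which puts the carriage within about 0.3 mm. I'll close the lever by pushing the knob from the front with shut fingers. That push is along x, so it won't drag the carriage along y.

```bash
python3 - <<'E'
from h import *
import pickle
f=pickle.load(open('f11.pkl','rb'))
print('knob',rc(onz(f,459,302,.092)),'piv',rc(onz(f,391,247,.066)))
Z=lambda x,y:(280+x/8,248+y/8)
print((onz(f,*Z(413,268),.0195)-onz(f,*Z(410,290),.0195))@ey)
I=cv2.imread('pics/w11.png')
cv2.imwrite('pics/w11b.png',cv2.resize(I[220:330,350:490],None,fx=5,fy=5,interpolation=cv2.INTER_CUBIC))
E
```

```text
knob [ 0.4434 -0.1786  0.092 ] piv [ 0.4858 -0.1483  0.066 ]
-0.0003421139532886367
```

View pics/w11b.png

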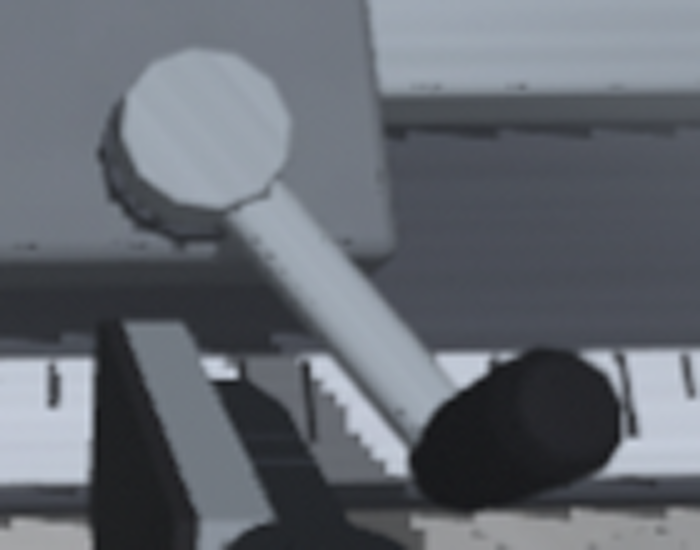

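>>> {"op": "step_arm", "data": {
  "increments": [
    {"slide": [0, 0, 0], "delta_rot": [0, -0.29, 0]},
    {"slide": [0, 0, 0], "delta_rot": [0, -0.29, 0]},
    {"slide": [0, 0, 0], "delta_rot": [0, -0.29, 0]},
    {"slide": [0, 0, 0], "delta_rot": [0, -0.29, 0]},
    {"slide": [0, 0, 0], "delta_rot": [0, -0.09, 0]}
  ],
  "jaw": 0
}}

```text
t: 12.9
eef_pos: [0.4532, -0.0474, 0.1423]
eef_rot: [0.998, 0.056, 0.006, 0.001]
force: [-0.1, -0.5, -0.4]
gripper_width: -0.0
```

>>> {"op": "step_arm", "data": {
  "increments": [
    {"slide": [-0.04, 0.08, 0], "delta_rot": [0, 0, 0]},
    {"slide": [-0.04, 0.08, 0], "delta_rot": [0, 0, 0]},
    {"slide": [0, 0, 0], "delta_rot": [0, 0, 0]}
  ]
}}

```text
t: 13.2
eef_pos: [0.4191, -0.1353, 0.1416]
eef_rot: [0.999, 0.053, 0.009, 0.001]
force: [0.5, 0.0, 0.0]
gripper_width: 0.002
```

```bash
python3 - <<'E'
from h import *
togo(.405,-.176,.068)
E
```

```text
t 13.2 rail [ 0.4005 -0.1833  0.1416] F [0.5 0.  0. ] w 0.002 toolrot [[0.9941, 0.1067, 0.0174], [0.1067, -0.9943, -0.0008], [0.0173, 0.0027, -0.9998]]
tool delta mm [ 3.2 -7.6 73.7] share [ 0.0064 -0.0152  0.1473]
```

>>> {"op": "step_arm", "data": {
  "increments": [
    {"slide": [0.004, -0.006, 0.05], "delta_rot": [0, -0.035, -0.026]},
    {"slide": [0, 0, 0.05], "delta_rot": [0, 0, 0]},
    {"slide": [0, 0, 0.046], "delta_rot": [0, 0, 0]},
    {"slide": [0, 0, 0], "delta_rot": [0, 0, 0]}
  ]
}}

```text
t: 13.6
eef_pos: [0.421, -0.1279, 0.0662]
eef_rot: [0.998, 0.062, -0.001, 0.0]
force: [-0.4, 0.2, -0.2]
gripper_width: 0.002
```

```bash
python3 - <<'E'
from h import *
togo(.421,-.180,.068)
f=grab('wrist','w12.png')
E
```

```text
t 13.6 rail [ 0.4032 -0.1762  0.0662] F [-0.4  0.2 -0.2] w 0.002 toolrot [[0.9923, 0.1235, -0.0026], [0.1235, -0.9923, -0.0005], [-0.0027, 0.0002, -1.0]]
tool delta mm [17.7  3.9 -1.8] share [ 0.0355  0.0078 -0.0036]
```

View pics/w12.png

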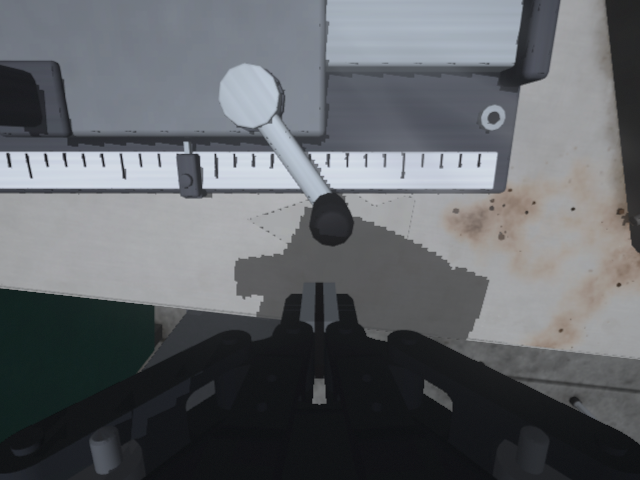

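The knob is at (332,222), just ahead of the shut fingers. I'll push it along its arc.

>>> {"op": "step_arm", "data": {
  "increments": [
    {"slide": [0.036, 0.008, -0.003], "delta_rot": [0, 0, 0]},
    {"slide": [0.0132, 0.012, 0], "delta_rot": [0, 0, 0]},
    {"slide": [0.0174, 0.0132, 0], "delta_rot": [0, 0, 0]},
    {"slide": [0.0198, 0.0096, 0], "delta_rot": [0, 0, 0]}
  ]
}}

```text
t: 14.05
eef_pos: [0.467, -0.1455, 0.0705]
eef_rot: [0.998, 0.061, 0.0, 0.002]
force: [-5.1, -4.4, -0.6]
gripper_width: -0.003
```

```bash
python3 - <<'E'
from h import *
st()
f=grab('wrist','w13.png')
E
```

```text
t 14.05 rail [ 0.4469 -0.199   0.0705] F [-5.1 -4.4 -0.6] w -0.003 toolrot [[0.9925, 0.1224, 0.0006], [0.1224, -0.9925, -0.0032], [0.0002, 0.0032, -1.0]]
```

View pics/w13.png

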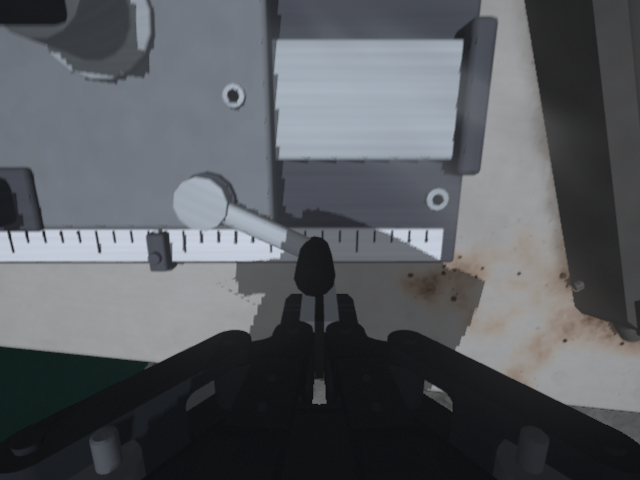

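>>> {"op": "step_arm", "data": {
  "increments": [
    {"slide": [0.0212, 0.005, 0], "delta_rot": [0, 0, 0]},
    {"slide": [0.016, 0.001, 0], "delta_rot": [0, 0, 0]},
    {"slide": [0.008, 0, 0], "delta_rot": [0, 0, 0]},
    {"slide": [0, 0, 0], "delta_rot": [0, 0, 0]}
  ]
}}

```text
t: 14.5
eef_pos: [0.4899, -0.1446, 0.0698]
eef_rot: [0.998, 0.062, 0.001, 0.001]
force: [-1.7, -1.7, 0.4]
gripper_width: -0.001
```

```bash
python3 - <<'E'
from h import *
st()
f=grab('wrist','w14.png')
E
```

```text
t 14.5 rail [ 0.4696 -0.2008  0.0698] F [-1.7 -1.7  0.4] w -0.001 toolrot [[0.9924, 0.1229, 0.0015], [0.1229, -0.9924, -0.0016], [0.0013, 0.0018, -1.0]]
```

View pics/w14.png

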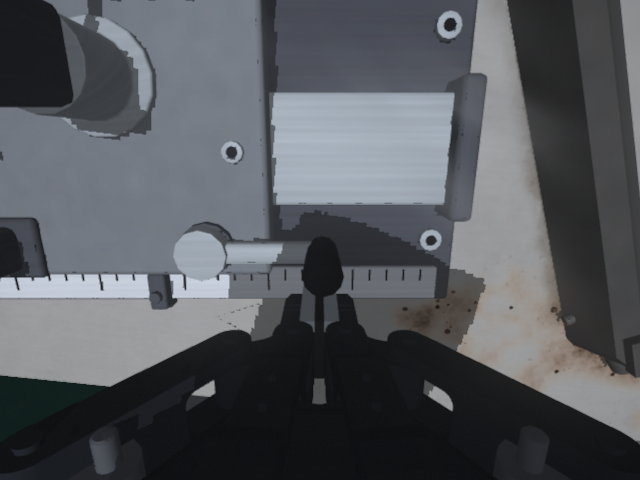

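The lever is nearly shut. I'll push on until it meets the stop.

>>> {"op": "step_arm", "data": {
  "increments": [
    {"slide": [0.006, 0, 0], "delta_rot": [0, 0, 0]},
    {"slide": [0, 0, 0], "delta_rot": [0, 0, 0]}
  ]
}}

```text
t: 14.75
eef_pos: [0.4906, -0.1445, 0.0694]
eef_rot: [0.998, 0.061, -0.001, 0.001]
force: [-17.1, -5.7, 12.1]
gripper_width: -0.004
```

>>> {"op": "step_arm", "data": {
  "increments": [
    {"slide": [0.006, 0, 0], "delta_rot": [0, 0, 0]},
    {"slide": [0, 0, 0], "delta_rot": [0, 0, 0]}
  ]
}}

```text
t: 14.95
eef_pos: [0.4911, -0.1444, 0.0691]
eef_rot: [0.998, 0.061, -0.003, 0.001]
force: [-34.6, -8.9, 24.9]
gripper_width: 0.0
```

That is the stop. I'll back off, lift, and look from the front again.

>>> {"op": "step_arm", "data": {
  "increments": [
    {"slide": [-0.05, 0, 0], "delta_rot": [0, 0, 0]},
    {"slide": [0, 0, -0.08], "delta_rot": [0, 0, 0]},
    {"slide": [0, -0.09, -0.06], "delta_rot": [0, 0.2, 0]},
    {"slide": [0, -0.08, 0], "delta_rot": [0, 0.29, 0]},
    {"slide": [0, 0, 0], "delta_rot": [0, 0.29, 0]}
  ]
}}

```text
t: 15.45
eef_pos: [0.4623, -0.0661, 0.1387]
eef_rot: [0.979, 0.062, 0.192, -0.012]
force: [1.6, -1.2, 0.6]
gripper_width: -0.002
```

>>> {"op": "step_arm", "data": {
  "increments": [
    {"slide": [0, 0, 0], "delta_rot": [0, 0.29, 0]},
    {"slide": [0, 0, 0], "delta_rot": [0, 0.29, 0]},
    {"slide": [0, 0, 0], "delta_rot": [0, 0.1, 0]},
    {"slide": [0, 0, 0], "delta_rot": [0, 0, 0]}
  ],
  "jaw": 1
}}

```text
t: 15.85
eef_pos: [0.4601, -0.0692, 0.1358]
eef_rot: [0.938, 0.057, 0.341, -0.021]
force: [-0.0, -0.2, 0.2]
gripper_width: 0.679
```

```bash
python3 - <<'E'
from h import *
import pickle
st()
f=grab('wrist','w15.png');pickle.dump(f,open('f15.pkl','wb'))
u,v=proj(f,.472*ex-.1085*ey+np.array([0,0,.0195])).astype(int);print(u,v)
I=cv2.imread('pics/w15.png')
cv2.imwrite('pics/w15a.png',cv2.resize(I[v-35:v+35,u-50:u+50],None,fx=8,fy=8,interpolation=cv2.INTER_CUBIC))
u,v=proj(f,.604*ex-.15*ey+np.array([0,0,.09])).astype(int);print(u,v)
u0,v0=max(u-70,0),max(v-50,0);print(u0,v0)
cv2.imwrite('pics/w15b.png',cv2.resize(I[v0:v0+100,u0:u0+130],None,fx=6,fy=6,interpolation=cv2.INTER_CUBIC))
E
```

```text
t 15.85 rail [ 0.4488 -0.1224  0.1358] F [-0.  -0.2  0.2] w 0.679 toolrot [[0.7613, 0.1213, 0.6369], [0.0933, -0.9926, 0.0775], [0.6416, 0.0004, -0.767]]
300 311
356 112
286 62
```

View pics/w15.png

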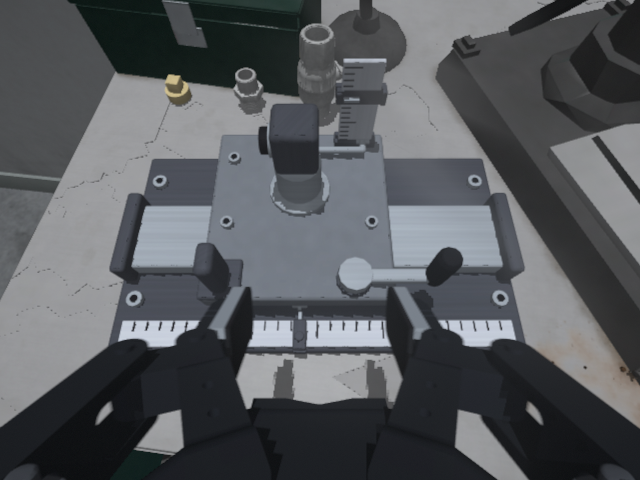

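View pics/w15a.png

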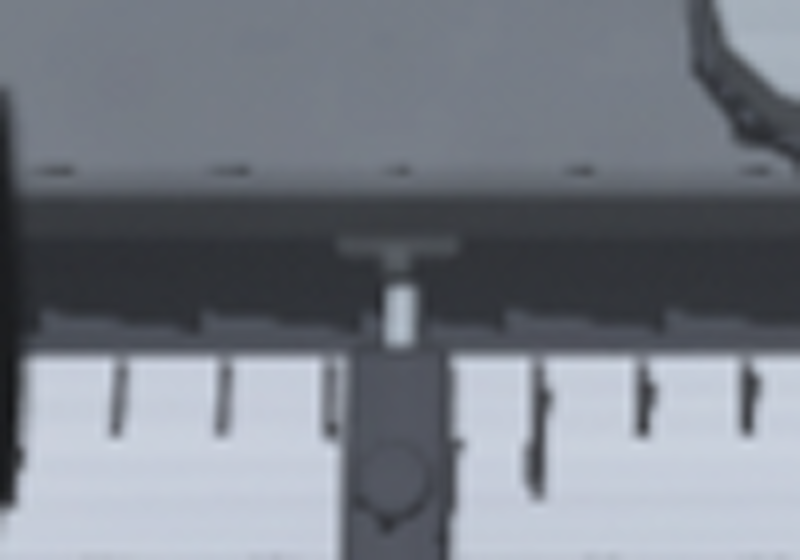

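View pics/w15b.png

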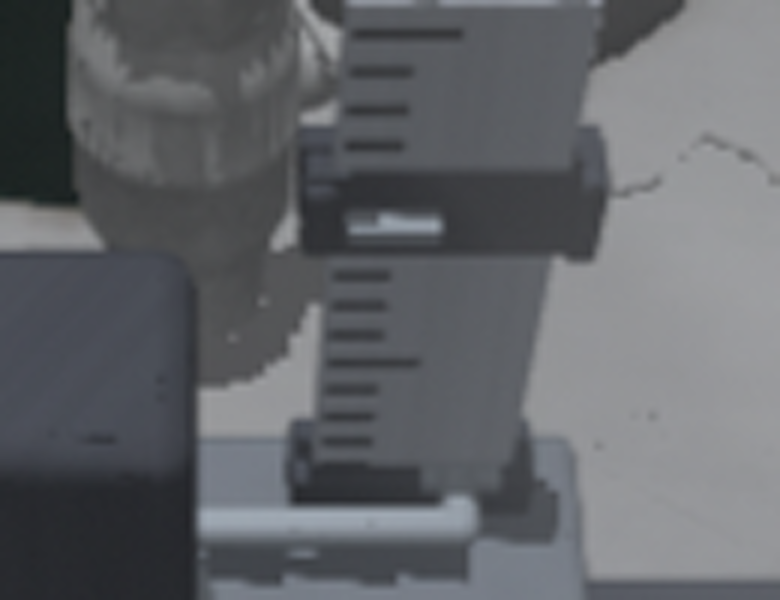

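The clip and pointer agree to within half a millimetre, and the lever lies straight along the rail, fully closed. Next I'll refine the clip height by intersecting view rays with the rule's plane, using the rule top at 129 mm as a check.

```bash
python3 - <<'E'
from h import *
import pickle
f1,f2=pickle.load(open('f12.pkl','rb'));f3=pickle.load(open('f3.pkl','rb'));f15=pickle.load(open('f15.pkl','rb'))
def onx(f,u,v,x):
    o,d=ray(f,u,v); s=(x-o@ex)/(d@ex); return rc(o+s*d)
C2=lambda x,y:(270+x/6,175+y/6);C3=lambda x,y:(270+x/6,5+y/6);C15=lambda x,y:(286+x/6,62+y/6)
a=onz(f15,300-50+396/8,311-35+262/8,.0195);b=onz(f15,300-50+401/8,311-35+290/8,.0195);print('ptr-clip y mm',(a-b)@ey*1000)
for n,f,C,top,tg,col in [('w2',f2,C2,(430,70),(387,218),((430,180),(430,238))),('w3',f3,C3,(500,97),(405,240),None),('w15',f15,C15,(470,7),(395,225),((500,168),(440,255)))]:
    print(n,'ruletop',[onx(f,*C(*top),x)[2] for x in (.6065,.6075)],'tongue',[onx(f,*C(*tg),x)[2] for x in (.6035,.6045,.6055)])
    if col: print('  collar top/bot',[[onx(f,*C(*c),x)[2] for x in (.605,.606)] for c in col])
print('long ticks w2',[onx(f2,*C2(380,y),.607)[2] for y in (88,114,138,162,253,273,294,315,335,355,374)])
print('ticks w15',[onx(f15,*C15(380,y),.607)[2] for y in (34,72,110,146,276,305,334,362,390,416,441)])
print('head top edges', rc(onz(f15,295,112,.126)))
print('ptr wire w2',onx(f2,*C2(455,413),.604),onx(f2,*C2(455,425),.6),'w15',onx(f15,*C15(460,500),.604))
E
```

```text
ptr-clip y mm 0.5523820140717177
w2 ruletop [np.float64(0.1302), np.float64(0.1293)] tongue [np.float64(0.103), np.float64(0.1019), np.float64(0.1009)]
  collar top/bot [[np.float64(0.1096), np.float64(0.1085)], [np.float64(0.0969), np.float64(0.0958)]]
w3 ruletop [np.float64(0.135), np.float64(0.1323)] tongue [np.float64(0.1074), np.float64(0.1043), np.float64(0.1012)]
w15 ruletop [np.float64(0.1299), np.float64(0.1291)] tongue [np.float64(0.1027), np.float64(0.1018), np.float64(0.1008)]
  collar top/bot [[np.float64(0.1098), np.float64(0.1089)], [np.float64(0.0967), np.float64(0.0957)]]
long ticks w2 [np.float64(0.1263), np.float64(0.1212), np.float64(0.1163), np.float64(0.1114), np.float64(0.0913), np.float64(0.0866), np.float64(0.0815), np.float64(0.0764), np.float64(0.0713), np.float64(0.0662), np.float64(0.0611)]
ticks w15 [np.float64(0.1261), np.float64(0.1212), np.float64(0.1161), np.float64(0.1111), np.float64(0.0912), np.float64(0.0864), np.float64(0.0814), np.float64(0.0764), np.float64(0.0713), np.float64(0.0663), np.float64(0.0614)]
head top edges [ 0.569 -0.108  0.126]
ptr wire w2 [ 0.604  -0.2148  0.0543] [ 0.6    -0.2144  0.0563] w15 [ 0.604  -0.159   0.0529]
```

The clip is at z≈0.1026 m, so the post needs to rise about 47.6 mm. Next I'll bring the tool vertical and go over the head.

>>> {"op": "step_arm", "data": {
  "increments": [
    {"slide": [0, 0, -0.03], "delta_rot": [0, -0.29, 0]},
    {"slide": [0, 0, -0.03], "delta_rot": [0, -0.29, 0]},
    {"slide": [0, 0, -0.03], "delta_rot": [0, -0.29, 0]},
    {"slide": [0, 0, -0.02], "delta_rot": [0, -0.29, 0]},
    {"slide": [0, 0, 0], "delta_rot": [0, -0.22, 0]}
  ],
  "jaw": 0.7
}}

```text
t: 16.4
eef_pos: [0.4436, -0.0726, 0.1747]
eef_rot: [0.997, 0.061, 0.057, -0.003]
force: [0.3, -0.5, 0.5]
gripper_width: 0.695
```

```bash
python3 - <<'E'
from h import *
togo(.5615,-.1065,.16)
E
```

```text
t 16.4 rail [ 0.4321 -0.1239  0.1747] F [ 0.3 -0.5  0.5] w 0.695 toolrot [[0.9862, 0.1211, 0.113], [0.1203, -0.9926, 0.0139], [0.1138, -0.0001, -0.9935]]
tool delta mm [126.9 -16.9  29.3] share [ 0.2539 -0.0337  0.0587]
```

>>> {"op": "step_arm", "data": {
  "increments": [
    {"slide": [0.05, 0, 0], "delta_rot": [0, 0, 0]},
    {"slide": [0.05, 0, 0], "delta_rot": [0, 0, 0]},
    {"slide": [0, 0, 0], "delta_rot": [0, 0, 0]}
  ]
}}

```text
t: 16.7
eef_pos: [0.4943, -0.0661, 0.1781]
eef_rot: [0.996, 0.061, 0.058, -0.004]
force: [-0.7, 0.6, -0.1]
gripper_width: 0.699
```

```bash
python3 - <<'E'
from h import *
togo(.5615,-.1065,.16)
E
```

```text
t 16.7 rail [ 0.4832 -0.1233  0.1781] F [-0.7  0.6 -0.1] w 0.699 toolrot [[0.9858, 0.1216, 0.1155], [0.1205, -0.9926, 0.0157], [0.1165, -0.0016, -0.9932]]
tool delta mm [ 75.7 -16.4  27.1] share [ 0.1514 -0.0328  0.0543]
```

>>> {"op": "step_arm", "data": {
  "increments": [
    {"slide": [0.05, -0.015, 0], "delta_rot": [0, -0.234, 0]},
    {"slide": [0.05, -0.018, 0], "delta_rot": [0, 0, 0]},
    {"slide": [0.045, 0, 0], "delta_rot": [0, 0, 0]},
    {"slide": [0, 0, 0], "delta_rot": [0, 0, 0]}
  ]
}}

```text
t: 17.1
eef_pos: [0.5597, -0.0424, 0.1808]
eef_rot: [0.998, 0.061, 0.008, -0.002]
force: [-1.3, -0.4, -0.4]
gripper_width: 0.698
```

```bash
python3 - <<'E'
from h import *
togo(.5615,-.1065,.086)
f=grab('wrist','w16.png')
f=grab('top','t16.png')
cv2.imwrite('pics/t16z.png',cv2.resize(cv2.imread('pics/t16.png')[195:335,240:440],None,fx=4,fy=4,interpolation=cv2.INTER_CUBIC))
E
```

```text
t 17.1 rail [ 0.5509 -0.1075  0.1808] F [-1.3 -0.4 -0.4] w 0.698 toolrot [[0.9925, 0.1213, 0.0153], [0.1212, -0.9926, 0.0044], [0.0157, -0.0025, -0.9999]]
tool delta mm [ 9.1 -0.7 94.9] share [ 0.0183 -0.0014  0.1898]
```

View pics/w16.png

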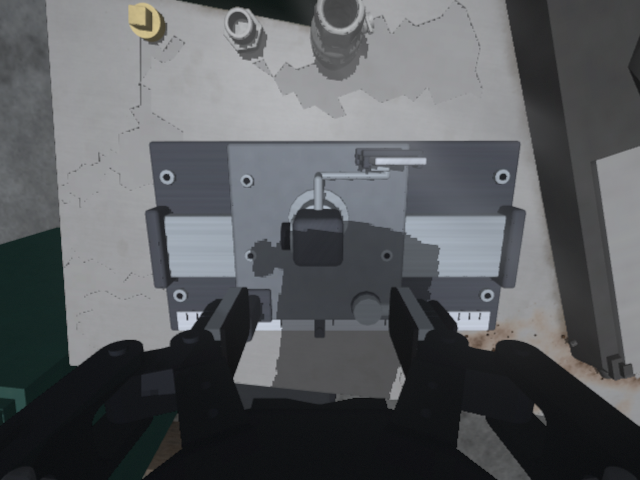

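```bash
python3 - <<'E'
from h import *
f=grab('wrist')
print([rc(onz(f,u,v,.126)) for u,v in [(294,208),(342,208),(294,264),(342,264),(318,236)]])
togo(.5615,-.1065,.086)
E
```

```text
[array([ 0.5816, -0.094 ,  0.126 ]), array([ 0.5817, -0.1213,  0.126 ]), array([ 0.5481, -0.0935,  0.126 ]), array([ 0.5482, -0.122 ,  0.126 ]), array([ 0.5652, -0.1077,  0.126 ])]
t 17.25 rail [ 0.5482 -0.1079  0.181 ] F [-0.6 -0.1  0.7] w 0.702 toolrot [[0.9927, 0.1199, 0.0151], [0.1198, -0.9928, 0.0045], [0.0156, -0.0027, -0.9999]]
tool delta mm [11.8 -1.1 95.2] share [ 0.0236 -0.0023  0.1905]
```

>>> {"op": "step_arm", "data": {
  "increments": [
    {"slide": [0.025, -0.002, 0.02], "delta_rot": [0, -0.031, 0]},
    {"slide": [0, 0, 0.06], "delta_rot": [0, 0, 0]},
    {"slide": [0, 0, 0.06], "delta_rot": [0, 0, 0]},
    {"slide": [0, 0, 0.045], "delta_rot": [0, 0, 0]},
    {"slide": [0, 0, 0], "delta_rot": [0, 0, 0]}
  ]
}}

```text
t: 17.75
eef_pos: [0.5674, -0.0406, 0.0864]
eef_rot: [0.998, 0.06, -0.002, -0.002]
force: [-0.0, 0.1, 0.3]
gripper_width: 0.706
```

```bash
python3 - <<'E'
from h import *
togo(.562,-.106,.087)
f=grab('wrist','w17.png')
f=grab('side','s17.png');cv2.imwrite('pics/s17z.png',cv2.resize(cv2.imread('pics/s17.png')[175:335,255:415],None,fx=4,fy=3.75,interpolation=cv2.INTER_CUBIC))
E
```

```text
t 17.75 rail [ 0.5588 -0.1065  0.0864] F [-0.   0.1  0.3] w 0.706 toolrot [[0.9929, 0.1191, -0.0041], [0.1191, -0.9929, 0.0031], [-0.0037, -0.0036, -1.0]]
tool delta mm [ 3.2 -0.5 -0.6] share [ 0.0064 -0.0011 -0.0012]
```

View pics/w17.png

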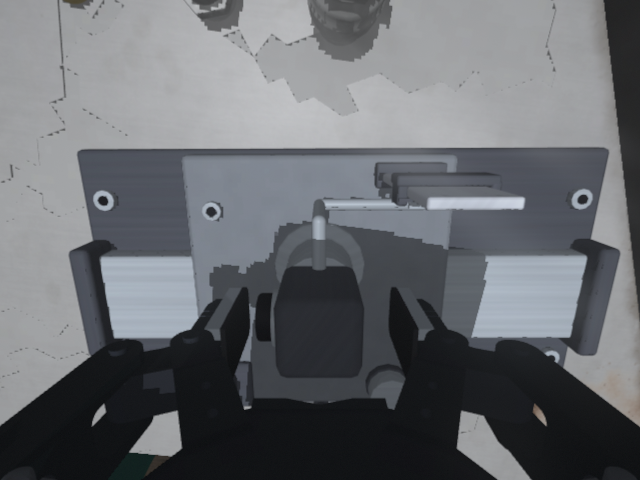

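View pics/s17z.png

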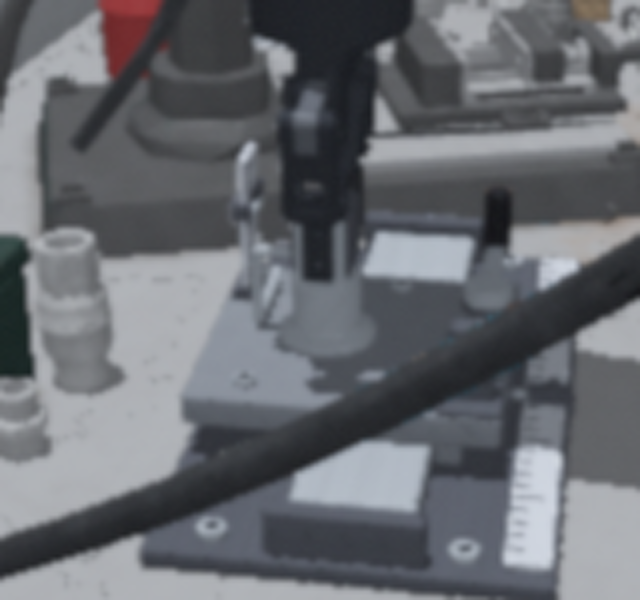

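The head is between the fingers with the button on the left one. Closing.

>>> {"op": "step_arm", "data": {
  "increments": [
    {"slide": [0.005, 0, 0], "delta_rot": [0, 0, 0]},
    {"slide": [0, 0, 0], "delta_rot": [0, 0, 0]},
    {"slide": [0, 0, 0], "delta_rot": [0, 0, 0]},
    {"slide": [0, 0, 0], "delta_rot": [0, 0, 0]},
    {"slide": [0, 0, 0], "delta_rot": [0, 0, 0]}
  ],
  "jaw": 0
}}

```text
t: 18.35
eef_pos: [0.5736, -0.0394, 0.0906]
eef_rot: [0.998, 0.06, 0.002, -0.002]
force: [-2.4, 4.8, 12.5]
gripper_width: 0.366
```

```bash
python3 - <<'E'
from h import *
st()
f=grab('wrist','w18.png')
E
```

```text
t 18.35 rail [ 0.5651 -0.1061  0.0906] F [-2.4  4.8 12.5] w 0.366 toolrot [[0.9928, 0.1199, 0.0037], [0.1198, -0.9928, 0.0045], [0.0042, -0.0041, -1.0]]
```

View pics/w18.png

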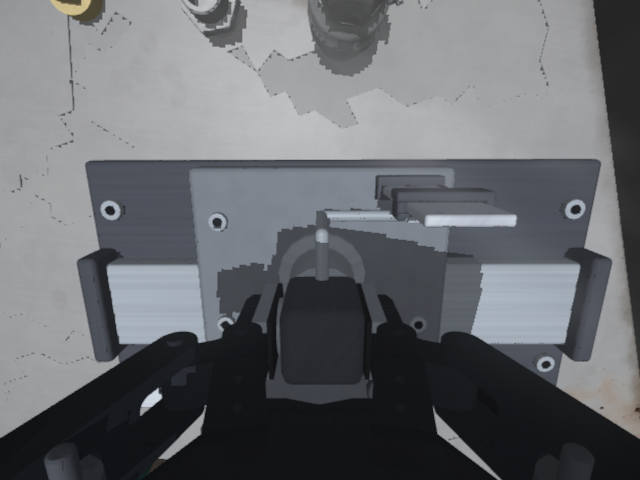

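Opening 0.366 ≈ 31 mm, so the button is fully in. Lifting while watching the measured height (start z = 0.0906).

>>> {"op": "step_arm", "data": {
  "increments": [
    {"slide": [0, 0, -0.016], "delta_rot": [0, 0, 0]},
    {"slide": [0, 0, -0.02], "delta_rot": [0, 0, 0]},
    {"slide": [0, 0, -0.02], "delta_rot": [0, 0, 0]},
    {"slide": [0, 0, -0.016], "delta_rot": [0, 0, 0]},
    {"slide": [0, 0, 0], "delta_rot": [0, 0, 0]}
  ]
}}

```text
t: 18.9
eef_pos: [0.5735, -0.0394, 0.1264]
eef_rot: [0.998, 0.06, 0.002, -0.002]
force: [4.2, 6.1, -2.8]
gripper_width: 0.369
```

>>> {"op": "step_arm", "data": {
  "increments": [
    {"slide": [0, 0, 0], "delta_rot": [0, 0, 0]},
    {"slide": [0, 0, 0], "delta_rot": [0, 0, 0]}
  ]
}}

```text
t: 19.1
eef_pos: [0.5735, -0.0395, 0.1256]
eef_rot: [0.998, 0.06, 0.002, -0.002]
force: [4.8, 5.5, -3.4]
gripper_width: 0.37
```

```bash
python3 - <<'E'
from h import *
st()
f=grab('wrist','w19.png')
f=grab('side','s19.png');cv2.imwrite('pics/s19z.png',cv2.resize(cv2.imread('pics/s19.png')[155:315,255:415],None,fx=4,fy=3.75,interpolation=cv2.INTER_CUBIC))
E
```

```text
t 19.1 rail [ 0.565  -0.1061  0.1256] F [ 4.8  5.5 -3.4] w 0.37 toolrot [[0.9928, 0.1199, 0.003], [0.1199, -0.9928, 0.0048], [0.0036, -0.0044, -1.0]]
```

View pics/w19.png

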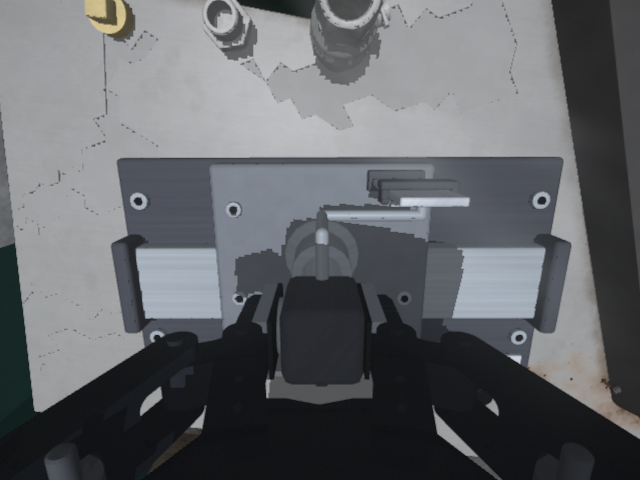

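View pics/s19z.png

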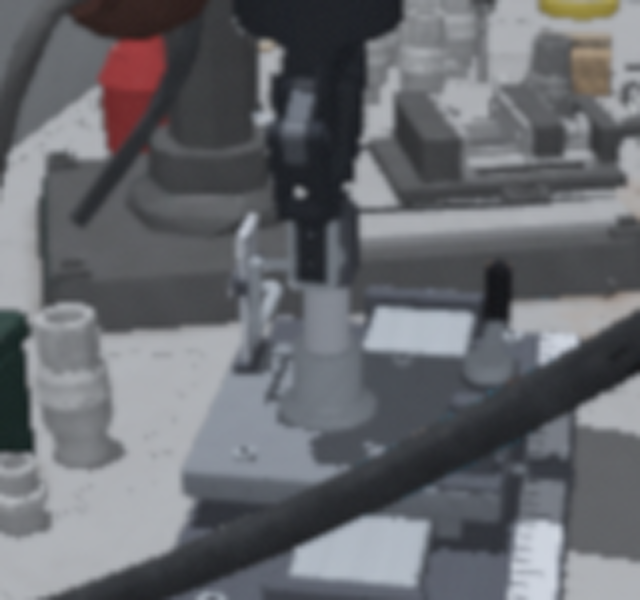

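The post is up about 35 mm with no slip in the grip: the head sits at the same pixels as before. About 12.6 mm remains.

>>> {"op": "step_arm", "data": {
  "increments": [
    {"slide": [0, 0, -0.0126], "delta_rot": [0, 0, 0]},
    {"slide": [0, 0, -0.0126], "delta_rot": [0, 0, 0]},
    {"slide": [0, 0, 0], "delta_rot": [0, 0, 0]},
    {"slide": [0, 0, 0], "delta_rot": [0, 0, 0]},
    {"slide": [0, 0, 0], "delta_rot": [0, 0, 0]}
  ]
}}

```text
t: 19.7
eef_pos: [0.5735, -0.0395, 0.1382]
eef_rot: [0.998, 0.06, 0.002, -0.002]
force: [4.1, 5.2, -4.3]
gripper_width: 0.366
```

```bash
python3 - <<'E'
from h import *
import pickle
st()
f=grab('wrist','w20.png');pickle.dump(f,open('f20.pkl','wb'))
I=cv2.imread('pics/w20.png');cv2.imwrite('pics/w20a.png',cv2.resize(I[150:250,300:480],None,fx=4.4,fy=4.4,interpolation=cv2.INTER_CUBIC))
f=grab('side','s20.png');pickle.dump(f,open('fs.pkl','wb'));cv2.imwrite('pics/s20z.png',cv2.resize(cv2.imread('pics/s20.png')[200:265,295:355],None,fx=9,fy=9,interpolation=cv2.INTER_CUBIC))
f=grab('top','t20.png');cv2.imwrite('pics/t20z.png',cv2.resize(cv2.imread('pics/t20.png')[195:335,240:440],None,fx=4,fy=4,interpolation=cv2.INTER_CUBIC))
E
```

```text
t 19.7 rail [ 0.565  -0.1061  0.1382] F [ 4.1  5.2 -4.3] w 0.366 toolrot [[0.9928, 0.12, 0.0031], [0.12, -0.9928, 0.0049], [0.0036, -0.0045, -1.0]]
```

View pics/w20a.png

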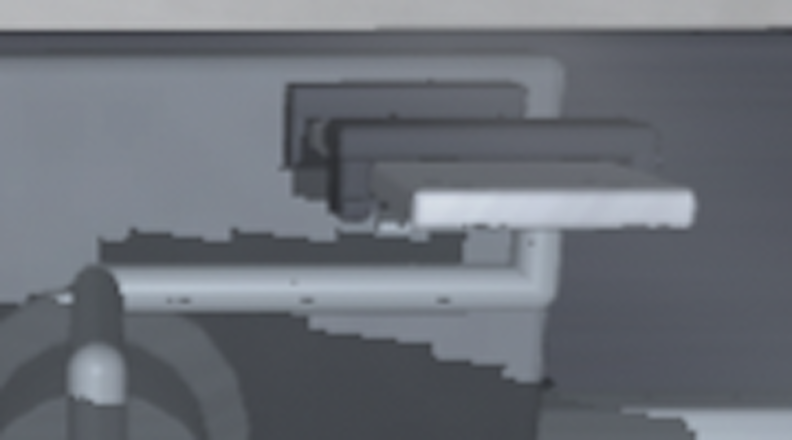

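View pics/s20z.png

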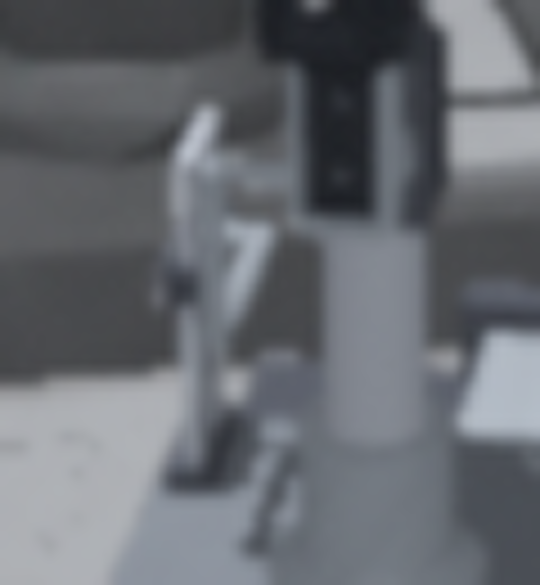

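View pics/t20z.png

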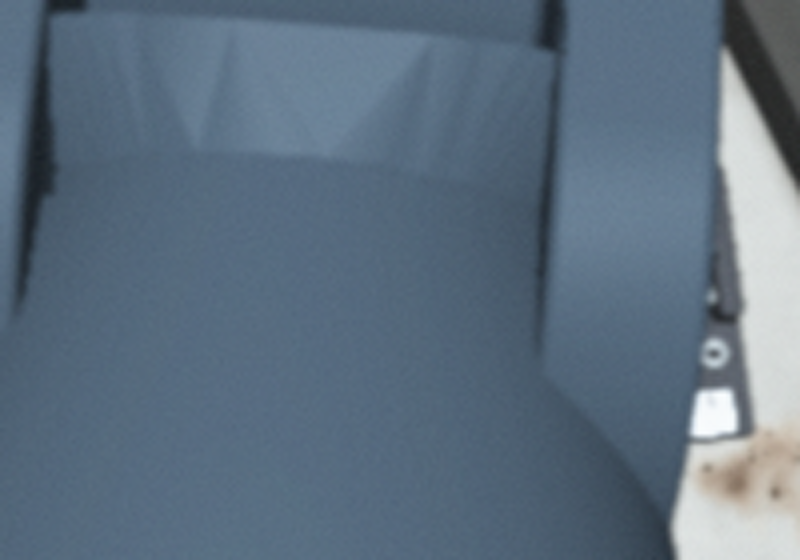

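```bash
python3 - <<'E'
from h import *
import pickle
f=pickle.load(open('fs.pkl','rb')); f20=pickle.load(open('f20.pkl','rb'))
P=lambda x,y,z:x*ex+y*ey+np.array([0,0,z])
hx,hy=.5625,-.108
def zm(p): u,v=proj(f,p); return ((u-295)*9,(v-200)*9)
def pr(n,p): print(n,np.round(zm(p),0),'w20a',np.round((proj(f20,p)-[300,150])*4.4,0))
for z in (.1006,.1026,.1046):
    pr('tip %.4f'%z,P(hx+.0425,hy-.046,z))
pr('tongue',P(.604,hy-.038,.1026))
pr('ruletop L front',P(.607,hy-.031,.129));pr('ruletop R front',P(.607,hy-.059,.129)); pr('ruletop L rear',P(.610,hy-.031,.129)); 
pr('rule foot L',P(.607,hy-.031,.05)); pr('collar end L mid',P(.608,hy-.027,.1026))
pr('wire corner',P(hx+.036,hy-.046,.1026))
E
```

```text
tip 0.1006 [219. 245.] w20a [490. 218.]
tip 0.1026 [219. 237.] w20a [494. 221.]
tip 0.1046 [219. 229.] w20a [499. 224.]
tongue [216. 252.] w20a [425. 229.]
ruletop L front [193. 155.] w20a [411. 242.]
ruletop R front [219. 105.] w20a [694. 243.]
ruletop L rear [179. 154.] w20a [413. 212.]
rule foot L [203. 475.] w20a [305. 152.]
collar end L mid [188. 272.] w20a [331. 195.]
wire corner [247. 239.] w20a [490. 276.]
```

```bash
python3 - <<'E'
import cv2
a=cv2.imread('pics/s20.png')[208:258,305:340]; a=cv2.convertScaleAbs(a,alpha=1.4)
cv2.imwrite('pics/s20y.png',cv2.resize(a,None,fx=12,fy=12,interpolation=cv2.INTER_NEAREST))
a=cv2.imread('pics/w20.png')[165:225,360:470]; a=cv2.convertScaleAbs(a,alpha=1.4)
cv2.imwrite('pics/w20y.png',cv2.resize(a,None,fx=7,fy=7,interpolation=cv2.INTER_CUBIC))
E
```

```text
(no output)
```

View pics/s20y.png

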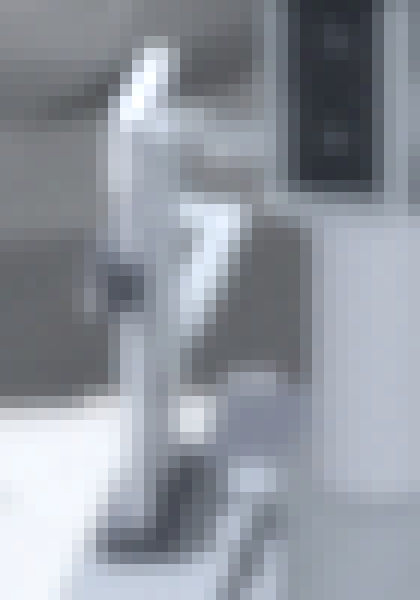

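View pics/w20y.png

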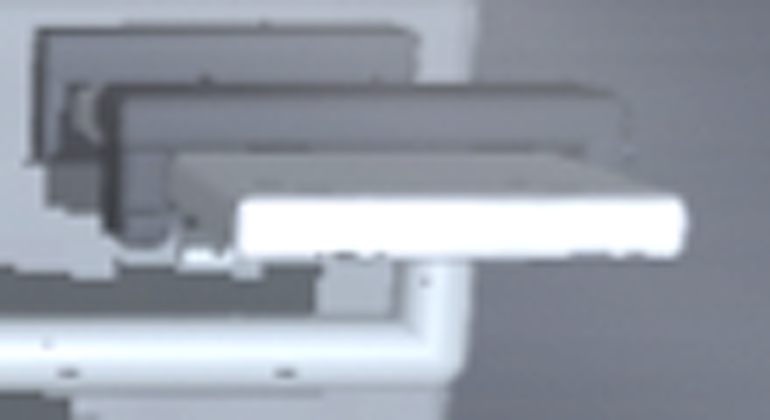

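```bash
python3 - <<'E'
from h import *
import pickle
f=pickle.load(open('fs.pkl','rb'))
P=lambda x,y,z:x*ex+y*ey+np.array([0,0,z])
hx,hy=.5625,-.108
for z in (.055,.1026): print(z,[np.round(proj(f,P(*p,z)),1) for p in [(hx+.0425,hy-.046),(hx+.036,hy-.046),(hx+.036,hy)]], 'collar L',np.round(proj(f,P(.606,hy-.027,.1026)),1),np.round(proj(f,P(.607,hy-.031,.129)),1))
a=cv2.imread('pics/s17.png')[208:268,305:340]; a=cv2.convertScaleAbs(a,alpha=1.4)
b=cv2.imread('pics/s20.png')[208:268,305:340]; b=cv2.convertScaleAbs(b,alpha=1.4)
cv2.imwrite('pics/s17y.png',cv2.resize(np.hstack([a,b]),None,fx=10,fy=10,interpolation=cv2.INTER_NEAREST))
E
```

```text
0.055 [array([319.9, 247.3]), array([323. , 247.5]), array([318.5, 258.3])] collar L [316.9 230.3] [316.4 217.2]
0.1026 [array([319.3, 226.3]), array([322.5, 226.5]), array([317.8, 236.6])] collar L [316.9 230.3] [316.4 217.2]
```

View pics/s17y.png

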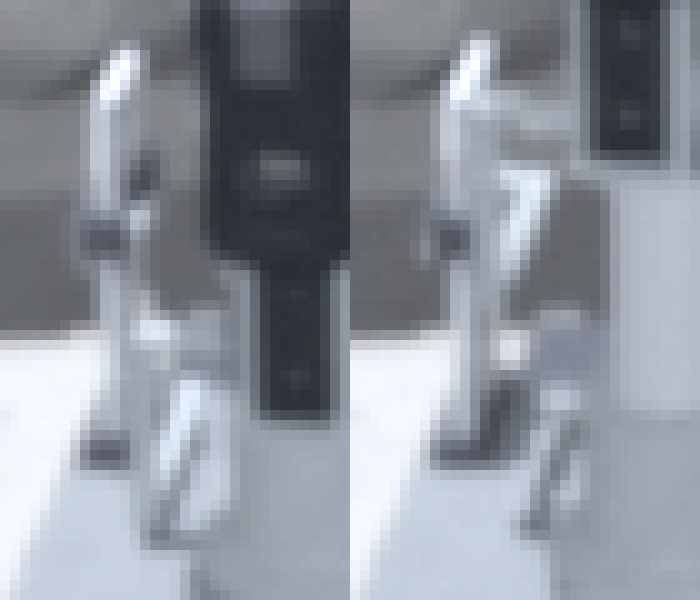

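```bash
python3 - <<'E'
from h import *
import pickle
f=pickle.load(open('fs.pkl','rb'))
P=lambda x,y,z:x*ex+y*ey+np.array([0,0,z])
def crop(n,hy):
    u,v=proj(f,P(.606,hy-.038,.095)).astype(int); a=cv2.imread('pics/'+n)[v-25:v+27,u-17:u+18]
    for k,p in dict(top_L=P(.607,hy-.031,.129),top_R=P(.607,hy-.059,.129),tongue=P(.604,hy-.037,.1026),foot=P(.607,hy-.031,.052),colL=P(.608,hy-.027,.1026),tip=P(.605,hy-.046,.055),corner=P(.598,hy-.046,.055)).items(): print(n,k,np.round((proj(f,p)-[u-17,v-25]+.5)*11,0))
    return cv2.convertScaleAbs(a,alpha=1.5)
A=[crop('side0.png',-.1637),crop('s9.png',-.1125)]
cv2.imwrite('pics/sA.png',cv2.resize(np.hstack(A),None,fx=11,fy=11,interpolation=cv2.INTER_NEAREST))
E
```

```text
side0.png top_L [181. 131.]
side0.png top_R [210.  76.]
side0.png tongue [206. 248.]
side0.png foot [190. 497.]
side0.png colL [175. 268.]
side0.png tip [215. 451.]
side0.png corner [250. 453.]
s9.png top_L [180. 130.]
s9.png top_R [212.  69.]
s9.png tongue [207. 251.]
s9.png foot [192. 510.]
s9.png colL [174. 273.]
s9.png tip [218. 460.]
s9.png corner [255. 462.]
```

View pics/sA.png

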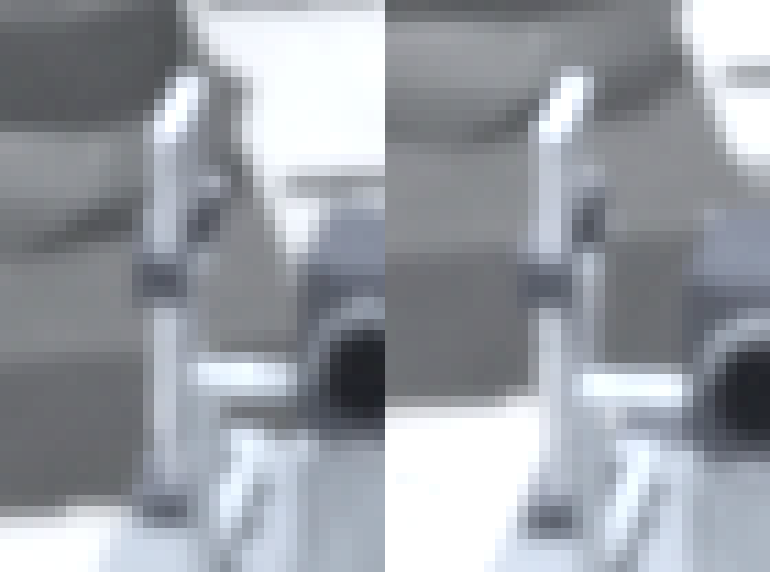

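```bash
python3 - <<'E'
from h import *
import pickle
f=pickle.load(open('f20.pkl','rb'))
Y=lambda x,y:(360+x/7-.0,165+y/7)
print('cam',rc(f['o']))
print('ruletop front L',rc(onz(f,*Y(240,257),.129)),'R',rc(onz(f,*Y(685,257),.129)),'rear',rc(onz(f,*Y(450,192),.129)))
for z in (.101,.1026,.104): print('tongue L front',rc(onz(f,*Y(185,266),z)), rc(onz(f,*Y(210,266),z)))
for z in (.1006,.1026,.1046): print('corner outer',rc(onz(f,*Y(470,385),z)),'centre',rc(onz(f,*Y(437,345),z)))
E
```

```text
cam [ 0.6329 -0.1071  0.2815]
ruletop front L [ 0.6085 -0.1393  0.129 ] R [ 0.6086 -0.1669  0.129 ] rear [ 0.6125 -0.152   0.129 ]
tongue L front [ 0.6033 -0.1412  0.101 ] [ 0.6033 -0.143   0.101 ]
tongue L front [ 0.6035 -0.1409  0.1026] [ 0.6036 -0.1427  0.1026]
tongue L front [ 0.6038 -0.1406  0.104 ] [ 0.6038 -0.1424  0.104 ]
corner outer [ 0.5943 -0.163   0.1006] centre [ 0.5974 -0.1603  0.1006]
corner outer [ 0.5948 -0.1624  0.1026] centre [ 0.5978 -0.1597  0.1026]
corner outer [ 0.5952 -0.1618  0.1046] centre [ 0.5982 -0.1591  0.1046]
```

```bash
python3 - <<'E'
from h import *
import pickle
f1,f2=pickle.load(open('f12.pkl','rb'));f15=pickle.load(open('f15.pkl','rb'))
def onx(f,u,v,x):
    o,d=ray(f,u,v); s=(x-o@ex)/(d@ex); return rc(o+s*d)
C2=lambda x,y:(270+x/6,175+y/6);C15=lambda x,y:(286+x/6,62+y/6)
print('wire centre w2',onx(f2,*C2(400,440),.5971),'w15',onx(f15,*C15(400,522),.5970))
print('tongue edge w2',[onx(f2,*C2(387,y),.6028)[2] for y in (207,218,229)],'w15',[onx(f15,*C15(395,y),.6026)[2] for y in (212,225,238)])
st()
E
```

```text
wire centre w2 [ 0.5971 -0.2052  0.0561] w15 [ 0.597  -0.1501  0.0568]
tongue edge w2 [np.float64(0.1062), np.float64(0.1038), np.float64(0.1014)] w15 [np.float64(0.1056), np.float64(0.1036), np.float64(0.1016)]
t 19.85 rail [ 0.565  -0.1061  0.1382] F [ 5.1  5.9 -3.3] w 0.368 toolrot [[0.9928, 0.12, 0.003], [0.1199, -0.9928, 0.0049], [0.0036, -0.0045, -1.0]]
```

In the same views, with the same ray method, the pointer's wire and the clip tongue differ by about 47.2 mm. The post is raised 47.6 mm and holding steady with the button in, so I'm handing in.

```bash
python3 - <<'E'
from h import *
st(); print(manip.finish_job())
E
```

```text
t 19.85 rail [ 0.565  -0.1061  0.1382] F [ 5.1  5.9 -3.3] w 0.368 toolrot [[0.9928, 0.12, 0.003], [0.1199, -0.9928, 0.0049], [0.0036, -0.0045, -1.0]]
the job is handed in; nothing more can be done
None
```

The height gauge is set up and I handed the job in at 19.9 s, with the post held at the clip height and the button squeezed in. No verdict came back.

**What I did:**
- I swung the lever open. It ended at about 0.9–1.0 rad, short of the full 1.2, because the freed carriage slid about 10 mm towards +y with it.
- I pulled the carriage by its fin in two moves until its pointer met the rail clip.
- I pushed the lever back with shut fingers until it met its stop, at about 35 N.
- I pinched the head to squeeze the button and raised the post by a measured 47.6 mm.

**Last checks:**
- **Carriage:** after clamping, its pointer was within about 0.5 mm of the clip, and the lever lay straight along the rail.
- **Grip:** the jaws read about 31 mm on the head, so the button is fully in. The head did not slip between the first and last part of the lift, and the measured height was steady.
- **Post height:** two wrist views put the clip 46.8–47.6 mm above the pointer's rest height. Other estimates ran up to about 1 mm higher, and the side camera was too coarse to settle it, so allow about 1 mm.
- **One disagreement:** the pointer's wire end measured about 5 mm further right than described; I left this unresolved because it does not affect the height.
- **Clips and loose fittings:** I did not touch them and saw no change in the pictures, but I did not measure them again.

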